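# Clear the kiln door's swing and shut the kiln

## Task

The beaker is ready to fire, but the little kiln cannot be shut: two jars, a wide one and a small one, stand in the swing of its door, and the batt under the beaker sticks out of the chamber. Move both jars to free bench outside the door's swing, keeping them upright, and slide the batt right inside the chamber with the beaker still standing on it. Only then swing the door fully shut and turn the latch bar over until it lies level across the door, leaving everything else on the bench where it is.

Things in the scene. Friction and masses are not known exactly. Their poses are not given: they have to be found in the camera images.
- kiln: Small grey-cased front-loading test kiln, 220 deep (x) x 280 wide (y) x 178 high, fixed to the bench. Origin under its centre at bench level; x points from its front to its back (the front faces -x), y to its left seen from the front, z up. Front face (door seat) at x = -110. Chamber open to the front: x -110 to 70, y -70 to 80, floor z = 52, ceiling z = 146
- kiln_hinge (a point): Hinge line of the door, on the kiln's left front: kiln frame (-144, 135), mid height z = 95, fixed. The door's free edge sweeps a circle of radius 222 mm about it
- kiln_sill (a point): Middle of the front edge of the chamber floor, kiln frame (-110, 5, 52). Free bench for the jars lies in front of the kiln's right half and to the right of that; beyond about world x - y = 0.9 m a shelf overhangs the bench
- kiln_pivot (a point): Pivot of the latch bar on the right of the kiln's front, kiln frame (-152, -113, 95), fixed; the bar turns about the kiln's x axis
- kiln_door (a joint): Door angle, rad: 0 = shut, grows as it opens towards the robot and to the left (2.2 to 2.5 at the start, stop at 2.6); stiff, stays where left, about 1 N at its free edge moves it. Leaf 220 wide, 150 high (z 20 to 170), 30 thick, dark steel outside. The hinge line is the left edge of its outer face; shut, the outer face is at kiln x = -144, the inner face 5 mm in front of the front face
- door_edge (a point): Top corner of the door's outer face at its free edge (220 mm from the hinge line, z = 170); moves with the door. On the outer face: an upright bar handle 36 mm out, 75 mm from the hinge line, z 45 to 120; a keeper channel for the latch bar, 21 mm out, 200 mm from the hinge line, z 80 to 98; a spy-hole rim 6 mm out, 165 mm from it, z 135; else flat
- kiln_latch (a joint): Latch bar angle, rad: 0 = open, the bar leaning 15 degrees from upright away from the door; 1.833 = level across the door, in its keeper (stop). Turns over the top towards the door; stiff, stays where left, 1 to 2 N at its knob moves it. Steel bar 90 mm long from the pivot, 16 wide, 8 thick
- latch_knob (a point): Centre of the black knob (diameter 20, 20 long along kiln x) that stands forward from the latch bar, 80 mm from the pivot and 20 mm in front of the bar's middle; its front end is 10 mm further forward. Pushed round by its outer side
- batt: Flat cream kiln batt, 150 (x) x 110 (y) x 14 thick, 0.32 to 0.48 kg, loose on the chamber floor, carrying the beaker and sticking 30 to 60 mm out of the chamber. Origin at the centre of its underside, x along its length into the kiln
- batt_left (a point): Front left corner of the batt, batt frame (-75, 55, 7)
- batt_right (a point): Front right corner of the batt, batt frame (-75, -55, 7)
- cup: White china beaker, diameter 63, 72 high, standing on the batt inside the chamber. Origin at the centre of its underside, z up its axis
- jar_wide: Wide squat glass jar with black lid, diameter 90 (body 88), 84 high, 0.25 to 0.47 kg, too wide to grip; slides upright when pushed slowly from the side, at any height. Origin at the centre of its underside, z up its axis
- jar_small: Small glass jar with black lid, diameter 54 (body 52), 58 high, 0.15 kg. Origin at the centre of its underside, z up its axis
- dropper: Bystander: brown dropper bottle, diameter 33, 102 high, origin at the centre of its underside
- burnisher_stand: Bystander: black rubber dome, diameter 66, 36 high, with a thin curved steel tool up to 119 high, origin at the centre of its underside
- tall_jar: Bystander: narrow clear jar with black lid, diameter 48, 99 high, origin at the centre of its underside
- loose_lid: Bystander: black jar lid lying flat, diameter 48, 13 high: the door passes over it. Origin at the centre of its underside
- green_jar: Bystander: glass jar with black lid, diameter 66, 72 high, origin at the centre of its underside
There are look-alikes about, which are no part of the job. What is shaped like the jar_small but orange is not meant.

How it is judged:
By the outcome, as a careful person would: the job done as asked, in the order asked, and still so for the second after the job is handed in, with the robot touching nothing.
It also fails if it takes over 72 s, if anything falls off the work surface, if the arm or the gripper's body presses on something with over 40 N, if the wrist force passes 120 N, or if a joint passes its speed limit or range.

## Robot

A 6-joint arm with a two-finger parallel gripper is mounted at the origin on the work surface; the furniture and walls round the work are solid. World frame = base frame: x ahead of the robot, y to its left, z up, the work surface at z = 0. Lengths are in mm, angles in rad, forces in N, time in s.
With the tool pointing down it reaches from about 300 to 850 mm from the base axis. Payload 5.4 kg.
Tool frame: the origin (TCP) lies midway between the tips of the shut fingers; the grasp point (between the pads) lies 19 mm behind it; z points along the fingers, y is the line along which they close (so a half turn about z gives the same grasp; the last joint's range is limited). The gripper opens to 85 mm and grips with 20 to 120 N. Pads are 22 mm wide; open, the fingers measure 114 mm over their backs; the gripper's body (76 mm by 85 mm) begins 54 mm behind the grasp point. The pads swing forward as they close: fully open they stand 13 mm farther back than shut.
Start: joints at [-1.372, 0.158, 1.597, -0, 1.386, -0.21], TCP at [228.543, -527.612, 202.999] pointing down, gripper open.
Joint ranges: [-2.91, 2.91], [-0.94, 2.29], [0.18, 2.7], [-1.29, 4.43], [0.17, 2.64], [-3, 3]. Speed limits (rad/s): [2.57, 2.57, 3.14, 3.14, 3.14, 3.14].

## Interface

Orientations are given as [roll, pitch, yaw] about the fixed x, y, z axes, in that order (R = Rz(yaw) Ry(pitch) Rx(roll)).
In Python, from rig import robot gives the robot as it stands.
- The arm moves only by the tool step_arm, never from a script. Its argument "rows" is a list of rows, each a list of 2 entries, a list of its own where there are three numbers: the shift along the world's x, y, z normalised to -1 to 1, where 1 is 0.02 m, then the turn about the world's z normalised to -1 to 1, where 1 is 5 degrees. In form: [[[x, y, z], roll], ...]. A call has 1 to 5 rows; each row shifts and turns the commanded pose from where the row before left it; what a row does not reach is not made up. A row lasts 1/12 s, in which the tool goes at most 41.7 mm and 7.16 degrees, less where a joint would pass 70% of its speed; a pose out of reach is approached as far as the arm can. A call with a number of a shift or a turn outside -1 to 1 is refused whole. A call with a gripper value outside its range is refused whole. "gripper" is the opening, from 0 (shut) to 1 (fully open), set as the call begins (left out, the last holds). The fingers move at their own pace and stop on an object; the grip force is fixed at half the most. Time passes only in rows, so rows that do not move let the fingers close. It gives the time, the measured TCP pose, the force, the opening and the grip force at its end, in the units of the state.
- robot.get_obs(): the state, without advancing time (a new reading comes with each control period).
- robot.capture(name): name is "side" or "top"; returns a dict with "image" (400x640x3 uint8, blue, green, red), "vertical_fov" (degrees; the focal length in pixels is half the picture's height over the tangent of half this angle, whatever the lens; pixels are square), "cx", "cy" (the principal point, pixels), "distortion" ([k1, k2, p1, p2, k3] as OpenCV has them; the pictures are not rectified), "world_to_cam" (4x4, takes a point from world to camera coordinates). Camera axes: x right, y down, z forward; pixel columns grow to the right and rows downward; lengths in mm; the calibration is good to about 2 mm. A picture is of the moment at which its call begins. There is no depth.
- robot.close_job(): hands the job in; it is judged then, once.
The state is a dict: "time": time; "q": joint angles; "joint_vel": joint speeds; "effort": joint torques, N m; "eef_pos": TCP position; "tcp_rot": TCP orientation; "force": force on the tool from outside, world axes, zero at the start; "ft_torque": the same for the moment, N m; "opening": finger opening in mm; "grip_force": force on a finger pad.
Only numpy, scipy, OpenCV 4.12 (cv2) and the standard library are available. Lean on these libraries where they do the work, as an engineer would, in place of code of your own. Each camera call takes 0.05 s, during which the arm holds its last target. There are 200 camera calls.

## Working session

There is one attempt and no reset: what is moved stays moved. The work goes in short steps, Python scripts to look and compute and a tool call to move; the robot and the scene stay as the last step left them, time stands still between calls to the robot, and variables do not carry over. Pictures are saved under pics/ and viewed, at most 10 in all, crops included, and the job is handed in when it is done.

Besides the shell and the picture viewer there is one more tool, called as name(argument=value, ...), one argument or row to a line, values as JSON. step_arm: Moves the arm, as the interface text tells. Scaled input: -1 to 1 covers 0.02 m each way for a shift and 5 degrees each way for a turn. Its arguments: {"type":"object","properties":{"rows":{"type":"array","items":{"type":"array"}},"gripper":{"type":"number"}},"required":["rows"]}

```bash
mkdir -p pics
cat > h.py <<'E'
import numpy as np, cv2
from rig import robot
def cam(n):
    c=robot.capture(n); f=200/np.tan(np.radians(c["vertical_fov"]/2))
    c["K"]=np.array([[f,0,c["cx"]],[0,f,c["cy"]],[0,0,1.]]); c["d"]=np.array(c["distortion"],float); c["T"]=np.array(c["world_to_cam"]); return c
def ray(c,uv):
    p=cv2.undistortPoints(np.array([[uv]],float),c["K"],c["d"])[0,0]
    R,t=c["T"][:3,:3],c["T"][:3,3]; return -R.T@t, R.T@np.array([p[0],p[1],1])
def onz(c,uv,z):
    o,d=ray(c,uv); return o+d*(z-o[2])/d[2]
def proj(c,P):
    P=np.atleast_2d(np.array(P,float)); r=cv2.Rodrigues(c["T"][:3,:3])[0]
    return cv2.projectPoints(P,r,c["T"][:3,3],c["K"],c["d"])[0][:,0]
E
python3 - <<'E'
from h import *
for n in("side","top"):
    c=cam(n); cv2.imwrite(f"pics/{n}0.png",c["image"]); o,_=ray(c,(320,200)); print(n,c["image"].shape,o,c["vertical_fov"],c["d"], c["T"][:3,:3].round(2).tolist())
E
```

```text
side (400, 640, 3) [527.41313553 703.48846416 866.70965815] 46.945282369785616 [-0.01534833  0.          0.          0.          0.        ] [[-1.0, -0.03, 0.02], [-0.04, 0.69, -0.72], [0.01, -0.72, -0.69]]
top (400, 640, 3) [381.68416641 -67.69537993 969.91717557] 55.27823406932644 [-0.07439783  0.          0.          0.          0.        ] [[-0.05, -1.0, -0.0], [-0.98, 0.05, -0.22], [0.22, -0.01, -0.98]]
```

View pics/side0.png

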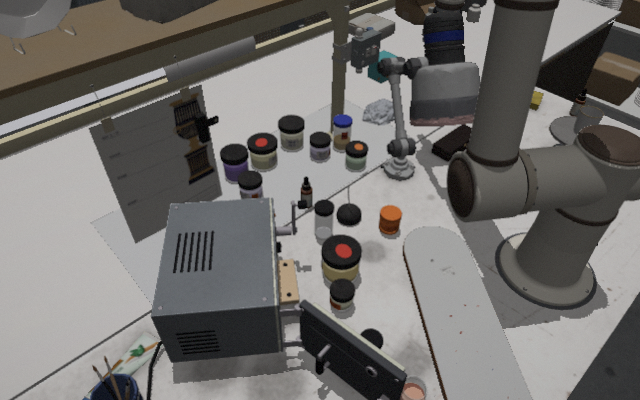

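View pics/top0.png

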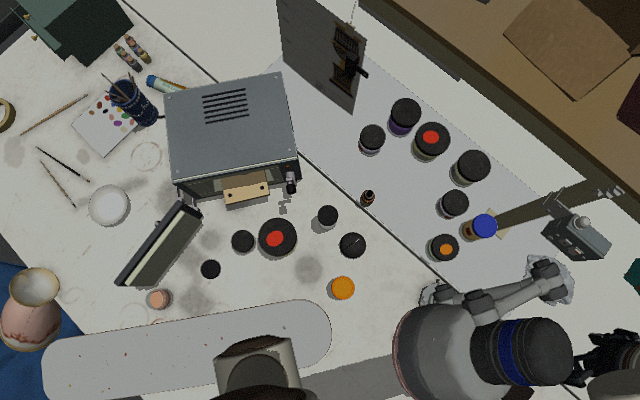

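The top view shows the kiln's roof with corners at about (165,103), (283,72), (301,160) and (175,184). The wide jar is at (277,238), the small jar at (243,241), the loose lid at (210,269) and the tall jar at (328,216). The burnisher dome is at (352,245), the dropper at (368,198), the orange jar at (343,288) and the batt at (246,190).

Run:
```python
from h import *
im=cv2.imread("pics/top0.png"); cv2.imwrite("pics/topcrop.png",cv2.resize(im[60:310,110:400],None,fx=2.7,fy=2.4 if 0 else 2.39,interpolation=cv2.INTER_CUBIC))
c=cam("top")
for n,uv,z in [("BL",(165,103),178),("BR",(283,72),178),("FR",(301,160),178),("FL",(175,184),178),("wide",(277,238),84),("small",(243,241),58),("lid",(210,269),13),("tall",(328,216),99),("burn",(352,245),36),("orange",(343,288),58),("dropper",(368,195),100),("battL",(224,204),66),("battR",(270,194),66),("pinkjar",(158,299),50),("greenjar?",(372,138),72)]:
    print(n,onz(c,uv,z).round())
```

```text
BL [796. 273. 178.]
BR [858.   0. 178.]
FR [642. -34. 178.]
FL [602. 241. 178.]
wide [486.  33.  84.]
small [486. 118.  58.]
lid [425. 210.  13.]
tall [530. -88.  99.]
burn [ 466. -144.   36.]
orange [ 365. -115.   58.]
dropper [ 575. -184.  100.]
battL [577. 162.  66.]
battR [597.  49.  66.]
pinkjar [358. 324.  50.]
greenjar? [ 726. -209.   72.]
```

View pics/topcrop.png

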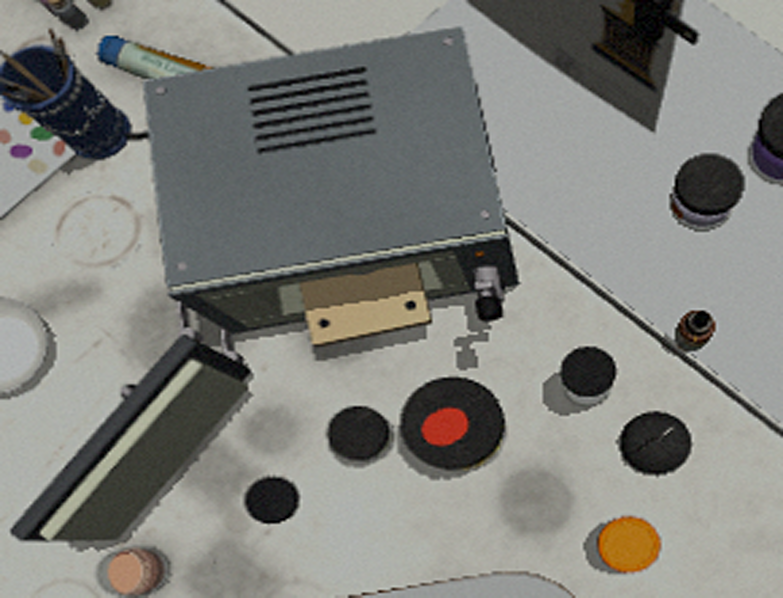

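Crop view: refined roof corners are BL (148,83), BR (465,28), FR (505,233) and FL (168,290). The batt's front edge runs from (313,345) to (430,322), the knob is at about (488,305) and the door's free corner is at (15,535), all in crop pixels.

```bash
cat >> h.py <<'E'
def cr(u,v): return (u/2.7+110,v/2.39+60)
import json,os
if os.path.exists("k.json"):
    k=json.load(open("k.json")); Rk=np.array(k["R"]); tk=np.array(k["t"])
    def toK(p): return (np.array(p)[:2]-tk)@Rk
    def toW(p): return Rk@np.array(p,float)+tk
E
python3 - <<'E'
from h import *
c=cam("top"); s=cam("side")
W=np.array([onz(c,cr(*p),178)[:2] for p in [(148,83),(465,28),(505,233),(168,290)]])
M=np.array([[110,140],[110,-140],[-110,-140],[-110,140.]])
H=(M-M.mean(0)).T@(W-W.mean(0)); U,S,V=np.linalg.svd(H); R=(U@V).T; t=W.mean(0)-R@M.mean(0)
print("yaw",np.degrees(np.arctan2(R[1,0],R[0,0])),"t",t,"res",(W-(M@R.T+t)).round(1).tolist())
json.dump({"R":R.tolist(),"t":t.tolist()},open("k.json","w"))
toK=lambda p:(np.array(p)[:2]-t)@R; toW=lambda p:R@np.array(p)+t
print("hinge",toW([-144,135]).round(),"pivot",toW([-152,-113]).round(),"sill",toW([-110,5]).round())
for n,uv,z in [("wide",(453,423),84),("small",(358,433),58),("lid",(272,500),13),("tall",(588,375),99),("burn",(656,442),36),("orange",(629,545),58),("dropper",(700,322),100),("bL",(313,345),66),("bR",(430,322),66),("knob",(488,305),170),("doorfree",(15,530),170)]:
    p=onz(c,cr(*uv),z); kk=toK(p); print(n,p[:2].round(),"K",kk.round(),"dh",np.hypot(kk[0]+144,kk[1]-135).round())
# side check of kiln: project top corners
for P in M: print(proj(s,[*toW(P),178]).round())
E
```

```text
yaw 8.123831236420322 t [733.35854381 124.67987259] res [[-5.4, -4.1], [-2.9, 0.3], [4.4, 3.9], [4.0, -0.1]]
hinge [572. 238.] pivot [599.  -9.] sill [624. 114.]
wide [489.  31.] K [-255.  -58.] dh 223.0
small [486. 119.] K [-246.   29.] dh 147.0
lid [424. 208.] K [-294.  126.] dh 150.0
tall [528. -87.] K [-233. -181.] dh 328.0
burn [ 466. -147.] K [-303. -231.] dh 399.0
orange [ 365. -115.] K [-399. -185.] dh 409.0
dropper [ 575. -187.] K [-200. -286.] dh 425.0
bL [576. 157.] K [-151.   54.] dh 81.0
bR [595.  51.] K [-148.  -53.] dh 188.0
knob [584.  -9.] K [-167. -111.] dh 247.0
doorfree [399. 366.] K [-297.  287.] dh 215.0
[[152. 315.]]
[[172. 202.]]
[[275. 196.]]
[[280. 305.]]
```

Run:
```python
from h import *
c=cam("top")
for n,uv,z in [("seam1",cr(505,220),0),("seam2",cr(680,350),0),("board",(285,300),0),("boardtip",(330,330),0),("board100",(285,300),90),("dropper foot",cr(693,340),0)]: print(n,onz(c,uv,z).round(), toK(onz(c,uv,z)).round())
s=cam("side")
for n,uv in [("seam",(313,207)),("boardtip",(425,228)),("board",(404,250))]: print(n,onz(s,uv,0).round())
for P in [(-150,-190),(-330,-110),(-195,-125),(-340,-105)]: print(P,toW(P).round(),proj(c,[*toW(P),0]).round())
```

```text
seam1 [724. -17.   0.] [ -29. -139.]
seam2 [ 567. -179.    0.] [-207. -277.]
board [342.  27.   0.] [-402.  -42.]
boardtip [265. -81.   0.] [-493. -137.]
board100 [345.  18.  90.] [-399.  -51.]
dropper foot [ 578. -192.    0.] [-199. -292.]
seam [ 567. -181.    0.]
boardtip [ 274. -118.    0.]
board [336. -41.   0.]
(-150, -190) [612. -85.] [[325. 192.]]
(-330, -110) [422. -31.] [[307. 266.]]
(-195, -125) [558. -27.] [[303. 213.]]
(-340, -105) [412. -27.] [[306. 270.]]
```

Run:
```python
from h import *
o=robot.get_obs(); print(o["eef_pos"],o["tcp_rot"],o["force"],o["opening"])
s=cam("side");c=cam("top")
print("helper base",onz(s,(400,170),0).round(),"helper top joint side z150,200",onz(s,(397,65),150).round(),onz(s,(397,65),250).round(),"top view",onz(c,(548,268),150).round(),onz(c,(548,268),250).round())
print("tcp px",proj(s,o["eef_pos"]),proj(c,o["eef_pos"]))
print("stand foot",onz(s,(338,130),0).round(), onz(c,(480,225),0).round())
```

```text
[ 228.52180077 -527.48779093  202.78398584] [-3.14120428e+00 -8.00378462e-05  4.08837851e-01] [-0.03037567  0.337383    0.57963007] 85.10357948084156
helper base [ 318. -350.    0.] helper top joint side z150,200 [ 316. -710.  150.] [ 345. -512.  250.] top view [ 382. -559.  150.] [ 382. -499.  250.]
tcp px [[434.49395791  78.81517906]] [[559.152079   346.28269808]]
stand foot [ 503. -544.    0.] [ 503. -483.    0.]
```

Run:
```python
import cv2
a=cv2.imread("pics/side0.png")[0:200,300:560]; cv2.imwrite("pics/sc.png",cv2.resize(a,None,fx=3,fy=3))
```

```text
(no output)
```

View pics/sc.png

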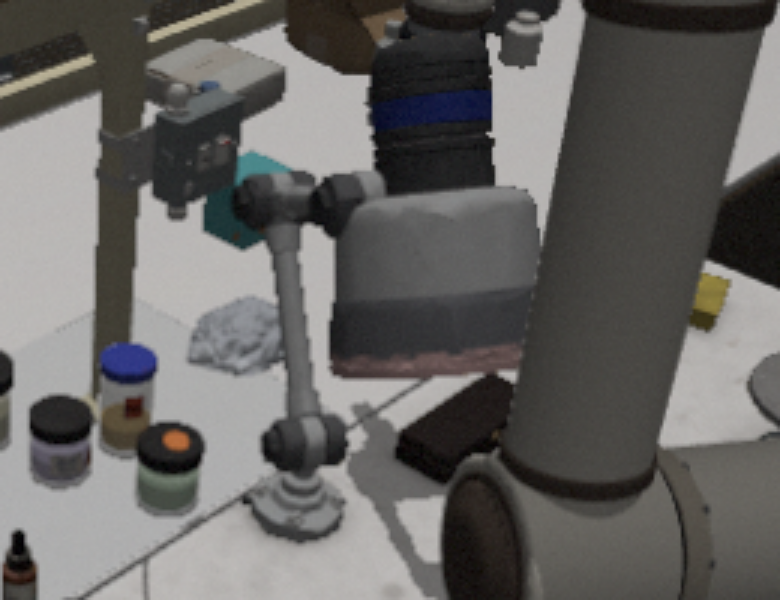

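The side crop shows a desk lamp: base at full-image (400,170), post up to about (395,65), and a head over (410–480, 63–125). The head hangs between the gripper and the work, so I'll triangulate it.

Run:
```python
from h import *
s=cam("side");c=cam("top")
def tri(a,b):
    o1,d1=ray(c,a);o2,d2=ray(s,b); A=np.c_[d1,-d2]; x=np.linalg.lstsq(A,o2-o1,rcond=None)[0]; p,q=o1+d1*x[0],o2+d2*x[1]; return ((p+q)/2).round(),np.linalg.norm(p-q).round()
print("head centre",tri((432,350),(445,95)))
print("upper post joint",tri((548,265),(391,67)))
print("elbow end",tri((440,292),(413,66)))
print("wide arm joint",tri((545,262),(397,62)))
for z in (150,200,250,300,350): print(z,"top left",onz(c,(393,350),z).round()[:2],"right",onz(c,(475,350),z).round()[:2],"| side bottomL",onz(s,(412,125),z).round()[:2],"bottomR",onz(s,(476,124),z).round()[:2],"topL",onz(s,(412,68),z).round()[:2])
```

```text
head centre (array([ 264., -242.,  317.]), np.float64(4.0))
upper post joint (array([ 376., -493.,  256.]), np.float64(24.0))
elbow end (array([ 354., -243.,  386.]), np.float64(7.0))
wide arm joint (array([ 374., -466.,  287.]), np.float64(41.0))
150 top left [ 237. -205.] right [ 225. -376.] | side bottomL [ 304. -363.] bottomR [ 125. -379.] topL [ 268. -692.]
200 top left [ 245. -197.] right [ 235. -357.] | side bottomL [ 320. -289.] bottomR [ 153. -303.] topL [ 287. -595.]
250 top left [ 254. -189.] right [ 244. -338.] | side bottomL [ 335. -215.] bottomR [ 182. -228.] topL [ 305. -497.]
300 top left [ 263. -180.] right [ 254. -319.] | side bottomL [ 351. -140.] bottomR [ 210. -152.] topL [ 323. -400.]
350 top left [ 272. -172.] right [ 263. -301.] | side bottomL [366. -66.] bottomR [238. -77.] topL [ 341. -303.]
```

step_arm(
  rows=[
    [[0,0,1],0],
    [[0,0,1],0],
    [[0,0,1],0],
    [[0,0,0],0],
  ],
)

```text
time: 0.88
eef_pos: [229.1, -529.9, 268.0]
tcp_rot: [3.134, 0.002, 0.409]
force: [0.6, -0.4, 1.6]
opening: 85.3
grip_force: 0.0
```

Run:
```python
from h import *
s=cam("side");c=cam("top")
P=[]
for cc,n in((c,"top"),(s,"side")):
    a=cv2.imread(f"pics/{n}0.png"); d=cv2.absdiff(a,cc["image"]).max(2)>30
    b=cc["image"].copy(); b[d]=(0,0,255); P.append(np.vstack([b[200:],]) if n=="top" else b[:200])
    cv2.imwrite(f"pics/{n}1.png",cc["image"])
cv2.imwrite("pics/diff.png",np.vstack(P))
```

```text
(no output)
```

View pics/diff.png

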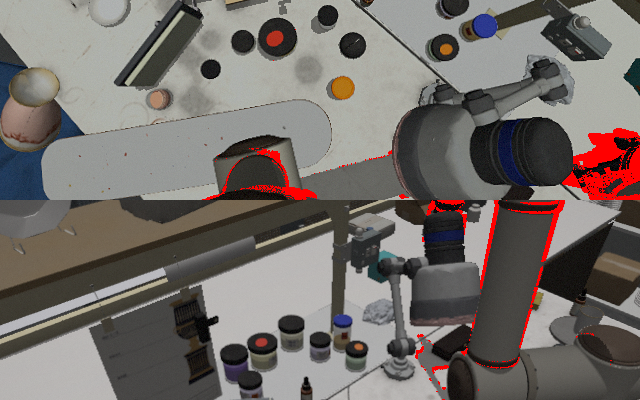

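Run:
```python
from h import *
s=cam("side");c=cam("top")
def tri(a,b):
    o1,d1=ray(c,a);o2,d2=ray(s,b); A=np.c_[d1,-d2]; x=np.linalg.lstsq(A,o2-o1,rcond=None)[0]; p,q=o1+d1*x[0],o2+d2*x[1]; return ((p+q)/2).round().tolist(),np.linalg.norm(p-q).round()
print("band",tri((515,352),(445,36)),"cap",tri((560,352),(448,15)))
print("rim centre",tri((405,352),(445,115)))
print("dome end",tri((465,352),(445,65)))
print("rim +x",tri((420,308),(413,110)), "rim -x", tri((420,396),(478,110)))
print("elbow",tri((480,306),(415,65)),"joint2",tri((545,266),(392,66)),"base",tri((560,290),(400,168)))
print("shelf cam nadir",proj(c,[382,-68,0]),robot.get_obs()["q"])
```

```text
band ([270.0, -333.0, 417.0], np.float64(3.0)) cap ([266.0, -381.0, 446.0], np.float64(7.0))
rim centre ([261.0, -203.0, 288.0], np.float64(10.0))
dome end ([269.0, -277.0, 374.0], np.float64(6.0))
rim +x ([331.0, -238.0, 276.0], np.float64(7.0)) rim -x ([187.0, -221.0, 293.0], np.float64(4.0))
elbow ([331.0, -316.0, 351.0], np.float64(2.0)) joint2 ([375.0, -482.0, 265.0], np.float64(23.0)) base ([252.0, -937.0, -453.0], np.float64(98.0))
shelf cam nadir [[322.48858334 281.62441966]] [-1.37209222e+00  1.25234536e-01  1.51852950e+00 -2.30935390e-05
  1.50004608e+00 -2.10107678e-01]
```

The diff shows only the robot moved, so the grey dome and blue-banded cylinder are a static lamp. Its head is near (265,-205 to -380) at z 235–470. I'll go over it at z≈530.

step_arm(
  rows=[
    [[0,0,1],0],
    [[0,0,1],0],
    [[0,0,1],0],
    [[0,0,1],0],
    [[0,0,1],0],
  ],
)

```text
time: 1.5
eef_pos: [228.4, -527.0, 362.1]
tcp_rot: [-3.139, -0.001, 0.409]
force: [0.2, 0.6, 0.4]
opening: 85.4
grip_force: 0.0
```

step_arm(
  rows=[
    [[0,0,1],0],
    [[0,0,1],0],
    [[0,0,1],0],
    [[0,0,1],0],
    [[0,0,1],0],
  ],
)

```text
time: 1.92
eef_pos: [228.5, -527.3, 462.2]
tcp_rot: [-3.139, -0.001, 0.409]
force: [-0.7, -0.9, -0.2]
opening: 85.2
grip_force: 0.0
```

step_arm(
  rows=[
    [[0,0,1],0],
    [[0,0,1],0],
    [[0,0,1],0],
    [[0,0,1],0],
    [[0.4,1,0],0],
  ],
)

```text
time: 2.33
eef_pos: [235.5, -510.5, 543.4]
tcp_rot: [3.14, 0.001, 0.406]
force: [-0.6, -0.4, 0.3]
opening: 85.0
grip_force: 0.0
```

step_arm(
  rows=[
    [[0.4,1,0],1],
    [[0.4,1,0],1],
    [[0.4,1,0],1],
    [[0.4,1,0],1],
    [[0.4,1,0],1],
  ],
)

```text
time: 2.75
eef_pos: [276.9, -406.7, 541.3]
tcp_rot: [-3.139, -0.001, 0.849]
force: [0.1, 0.2, 0.6]
opening: 85.2
grip_force: 0.0
```

step_arm(
  rows=[
    [[0.4,1,0],1],
    [[0.4,1,0],1],
    [[0.4,1,0],1],
    [[0.4,1,0],1],
    [[0.4,1,0],1],
  ],
)

```text
time: 3.17
eef_pos: [316.8, -306.7, 541.5]
tcp_rot: [-3.14, -0.002, 1.286]
force: [0.9, 0.1, -0.2]
opening: 85.9
grip_force: 0.0
```

step_arm(
  rows=[
    [[0.4,1,0],1],
    [[0.4,1,0],1],
    [[0.4,1,0],1],
    [[0.4,1,0],1],
    [[0.4,1,0],1],
  ],
)

```text
time: 3.58
eef_pos: [356.8, -206.7, 541.6]
tcp_rot: [-3.14, -0.002, 1.722]
force: [-0.6, -0.4, -0.1]
opening: 85.3
grip_force: 0.0
```

step_arm(
  rows=[
    [[0.4,1,0],0],
    [[0.4,1,0],0],
    [[0.4,1,0],0],
    [[0.4,1,0],0],
    [[0.4,1,0],0],
  ],
)

```text
time: 4.0
eef_pos: [396.9, -106.6, 541.6]
tcp_rot: [-3.14, -0.002, 1.718]
force: [-0.9, 0.2, 0.9]
opening: 85.4
grip_force: 0.0
```

step_arm(
  rows=[
    [[0.4,1,0],0],
    [[0.4,1,0],0],
    [[0.4,1,0],0],
    [[0.4,1,0],0],
    [[0.4,1,0],0],
  ],
)

```text
time: 4.42
eef_pos: [436.9, -6.6, 541.5]
tcp_rot: [-3.139, -0.001, 1.718]
force: [0.5, -0.7, -0.3]
opening: 85.5
grip_force: 0.0
```

step_arm(
  rows=[
    [[0.4,1,0],0],
    [[0.4,1,0],0],
    [[0.4,1,0],0],
    [[0.4,1,0],0],
    [[0,0,0],0],
  ],
)

```text
time: 4.83
eef_pos: [469.2, 75.0, 540.9]
tcp_rot: [-3.138, -0.002, 1.722]
force: [-0.4, 0.4, -1.1]
opening: 85.8
grip_force: 0.0
```

step_arm(
  rows=[
    [[0.28,0.75,-1],0],
    [[0.28,0.75,-1],0],
    [[0.28,0.75,-1],0],
    [[0,0,-1],0],
    [[0,0,-1],0],
  ],
)

```text
time: 5.25
eef_pos: [485.1, 117.5, 440.4]
tcp_rot: [-3.139, -0.0, 1.719]
force: [0.4, -0.8, -0.7]
opening: 84.9
grip_force: 0.0
```

step_arm(
  rows=[
    [[0,0,-1],0],
    [[0,0,-1],0],
    [[0,0,-1],0],
    [[0,0,-1],0],
    [[0,0,-1],0],
  ],
)

```text
time: 5.67
eef_pos: [484.7, 116.8, 340.7]
tcp_rot: [-3.139, -0.0, 1.717]
force: [0.5, 0.0, 0.3]
opening: 85.3
grip_force: 0.0
```

step_arm(
  rows=[
    [[0,0,-1],0],
    [[0,0,-1],0],
    [[0,0,-1],0],
    [[0,0,-1],0],
    [[0,0,-1],0],
  ],
)

```text
time: 6.08
eef_pos: [484.5, 116.8, 240.8]
tcp_rot: [-3.139, -0.0, 1.717]
force: [0.0, -0.0, 0.6]
opening: 85.4
grip_force: 0.0
```

step_arm(
  rows=[
    [[0,0,-1],0],
    [[0,0,-1],0],
    [[0,0,-1],0],
    [[0,0,-1],0],
    [[0,0,-1],0],
  ],
)

```text
time: 6.5
eef_pos: [484.3, 116.8, 140.9]
tcp_rot: [-3.14, -0.0, 1.717]
force: [0.9, -0.7, -0.5]
opening: 85.4
grip_force: 0.0
```

Run:
```python
from h import *
o=robot.get_obs(); print(o["eef_pos"].round() if hasattr(o["eef_pos"],"round") else o["eef_pos"])
s=cam("side"); cv2.imwrite("pics/s2.png",s["image"])
# small jar lid centre in side view: dark blob near expected
g=cv2.cvtColor(s["image"],cv2.COLOR_BGR2GRAY)
u=proj(s,[[486,119,58],[489,31,84]]); print(u)
for n,(p,z) in {"small":(u[0],58),"wide":(u[1],84)}.items():
    x,y=p.astype(int); m=(g[y-20:y+21,x-30:x+31]<60).astype(np.uint8)
    k,l,st,ce=cv2.connectedComponentsWithStats(m); 
    for i in range(1,k):
        if st[i,4]>60: print(n,st[i].tolist(),(ce[i]+[x-30,y-20]).round(1),onz(s,ce[i]+[x-30,y-20],z-5).round())
```

```text
[484. 117. 141.]
[[344.30846451 287.36814771]
 [343.49734136 247.85954261]]
small [16, 12, 25, 24, 490] [341.8 290.2] [491. 123.  53.]
wide [0, 0, 61, 41, 1427] [340.  244.9] [497.  18.  79.]
```

step_arm(
  rows=[
    [[0.2,0.2,-1],0],
    [[0,0,-1],0],
    [[0,0,-1],0],
    [[0,0,-1],0],
    [[0,0,-1],0],
  ],
)

```text
time: 6.97
eef_pos: [488.8, 120.9, 42.0]
tcp_rot: [-3.141, 0.0, 1.718]
force: [0.8, -0.2, 0.5]
opening: 85.0
grip_force: 0.0
```

step_arm(
  rows=[
    [[0,0,-0.6],0],
    [[0,0,-0.6],0],
    [[0,0,0],0],
  ],
)

```text
time: 7.22
eef_pos: [486.5, 120.9, 16.4]
tcp_rot: [-3.135, -0.001, 1.718]
force: [-0.0, -0.1, -0.8]
opening: 85.1
grip_force: 0.0
```

step_arm(
  rows=[
    [[0,0,0],0],
    [[0,0,0],0],
    [[0,0,0],0],
    [[0,0,0],0],
    [[0,0,0],0],
  ],
  gripper=0.4,
)

```text
time: 7.63
eef_pos: [490.1, 121.2, 20.9]
tcp_rot: [3.14, 0.001, 1.718]
force: [-4.1, -1.2, 7.5]
opening: 49.6
grip_force: 60.6
```

step_arm(
  rows=[
    [[0,0,0],0],
    [[0,0,0],0],
  ],
)

```text
time: 7.8
eef_pos: [490.2, 121.2, 20.9]
tcp_rot: [3.14, 0.001, 1.718]
force: [-3.0, -0.4, 8.9]
opening: 49.7
grip_force: 60.7
```

step_arm(
  rows=[
    [[0,0,0.7],0],
    [[0,0,1],0],
    [[-0.3,-0.2,0.8],0],
    [[-0.8,-0.5,0],0],
    [[-0.8,-0.5,0],0],
  ],
)

```text
time: 8.22
eef_pos: [452.7, 97.1, 71.1]
tcp_rot: [3.137, 0.001, 1.719]
force: [0.1, 0.5, -1.0]
opening: 49.4
grip_force: 62.4
```

step_arm(
  rows=[
    [[-0.8,-0.5,0],0],
    [[-0.8,-0.5,0],0],
    [[-0.8,-0.5,0],0],
    [[-0.8,-0.6,0],0],
    [[-0.7,-0.5,0],0],
  ],
)

```text
time: 8.63
eef_pos: [372.6, 44.9, 69.4]
tcp_rot: [3.141, 0.0, 1.718]
force: [0.3, 0.7, -1.0]
opening: 49.5
grip_force: 62.4
```

step_arm(
  rows=[
    [[0,0,0],0],
    [[0,0,-0.8],0],
    [[0,0,-0.8],0],
    [[0,0,-0.4],0],
    [[0,0,0],0],
  ],
)

```text
time: 9.05
eef_pos: [372.1, 45.9, 27.7]
tcp_rot: [-3.139, -0.001, 1.718]
force: [-0.0, 0.4, -1.1]
opening: 49.5
grip_force: 62.5
```

step_arm(
  rows=[
    [[0,0,-0.2],0],
    [[0,0,-0.15],0],
    [[0,0,0],0],
  ],
)

```text
time: 9.3
eef_pos: [373.6, 45.4, 22.1]
tcp_rot: [3.141, 0.0, 1.718]
force: [-0.7, 0.1, -0.9]
opening: 49.3
grip_force: 62.5
```

step_arm(
  rows=[
    [[0,0,0],0],
    [[0,0,0],0],
    [[0,0,0],0],
  ],
  gripper=0.85,
)

```text
time: 9.55
eef_pos: [374.0, 45.3, 22.6]
tcp_rot: [3.14, 0.0, 1.718]
force: [0.0, 0.1, 1.0]
opening: 72.6
grip_force: 0.0
```

step_arm(
  rows=[
    [[0,0,1],0],
    [[0,0,1],0],
    [[0,0,1],0],
    [[0,0,1],0],
    [[0,0,1],0],
  ],
)

```text
time: 9.97
eef_pos: [373.4, 45.4, 123.4]
tcp_rot: [3.141, 0.0, 1.718]
force: [-0.1, 0.5, -0.7]
opening: 72.5
grip_force: 0.0
```

Run:
```python
from h import *
c=cam("top"); cv2.imwrite("pics/t3.png",c["image"])
g=cv2.cvtColor(c["image"],cv2.COLOR_BGR2GRAY); hsv=cv2.cvtColor(c["image"],cv2.COLOR_BGR2HSV)
u=proj(c,[489,31,84])[0].astype(int); x,y=u
m=((g<75)|((hsv[...,1]>150)&(hsv[...,2]>100)))[y-30:y+31,x-30:x+31].astype(np.uint8)
k,l,st,ce=cv2.connectedComponentsWithStats(m)
for i in range(1,k):
    if st[i,4]>100: print(st[i].tolist(),(ce[i]+[x-30,y-30]),onz(c,ce[i]+[x-30,y-30],84).round())
print(robot.get_obs()["eef_pos"])
s=cam("side"); cv2.imwrite("pics/both.png",np.vstack([c["image"][120:350,80:450],s["image"][150:400,230:600]]))
```

```text
[11, 12, 39, 39, 1173] [277.12958227 236.89940324] [489.  32.  84.]
[2, 46, 19, 15, 148] [259.05405405 258.18918919] [442.  75.  84.]
[376.37255805  44.82961504 127.4116766 ]
```

View pics/both.png

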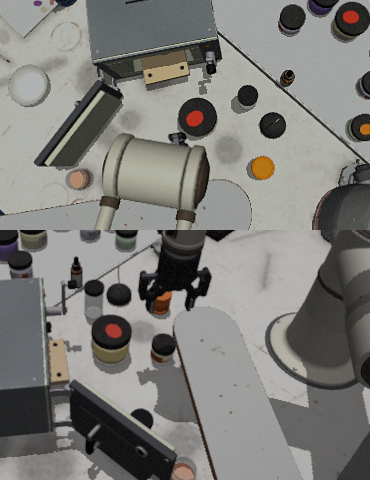

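Both views show the small jar standing upright in front, at crop (163,348) in the side half. The wide jar is at top px (277,237), which gives (489,32).

step_arm(
  rows=[
    [[0.92,0.27,0],-1],
    [[0.92,0.27,0],-1],
    [[0.92,0.27,0],-1],
    [[0.92,0.27,0],-1],
    [[0.92,0.27,0],-1],
  ],
  gripper=0.5,
)

```text
time: 10.48
eef_pos: [465.7, 72.8, 120.9]
tcp_rot: [-3.14, 0.0, 1.277]
force: [0.2, -0.5, 0.4]
opening: 42.7
grip_force: 0.0
```

step_arm(
  rows=[
    [[0.92,0.27,0],-1],
    [[0.92,0.27,0],-1],
    [[0.92,0.27,0],-1],
    [[0.92,0.27,0],-1],
    [[0,0,0],-0.4],
  ],
)

```text
time: 10.9
eef_pos: [541.1, 94.5, 121.1]
tcp_rot: [3.141, -0.001, 0.894]
force: [-0.2, -0.5, -0.2]
opening: 42.9
grip_force: 0.0
```

step_arm(
  rows=[
    [[0,0,-1],0],
    [[0,0,-1],0],
    [[0,0,-1],0],
    [[0,0,-1],0],
    [[0,0,-0.75],0],
  ],
)

```text
time: 11.32
eef_pos: [537.2, 94.1, 24.1]
tcp_rot: [-3.139, 0.002, 0.897]
force: [-0.2, 0.1, 0.2]
opening: 42.6
grip_force: 0.0
```

step_arm(
  rows=[
    [[-0.4,-0.5,0],0],
    [[-0.25,-0.31,0],0],
    [[-0.25,-0.31,0],0],
    [[-0.25,-0.31,0],0],
    [[-0.25,-0.31,0],0],
  ],
)

```text
time: 11.73
eef_pos: [511.4, 58.8, 27.7]
tcp_rot: [3.14, -0.002, 0.897]
force: [0.4, 1.5, -0.1]
opening: 42.8
grip_force: 1.1
```

step_arm(
  rows=[
    [[-0.25,-0.31,0],0],
    [[-0.25,-0.31,0],0],
    [[-0.25,-0.31,0],0],
    [[-0.25,-0.31,0],0],
    [[-0.25,-0.31,0],0],
  ],
)

```text
time: 12.15
eef_pos: [485.5, 27.6, 27.1]
tcp_rot: [3.141, -0.0, 0.897]
force: [2.4, 2.1, -0.3]
opening: 42.9
grip_force: 1.1
```

step_arm(
  rows=[
    [[-0.25,-0.31,0],0],
    [[-0.25,-0.31,0],0],
    [[-0.2,-0.25,0],0],
    [[-0.1,-0.12,0],0],
    [[0,0,0],0],
  ],
)

```text
time: 12.57
eef_pos: [469.4, 7.8, 26.9]
tcp_rot: [-3.141, 0.001, 0.897]
force: [1.7, 0.5, -0.4]
opening: 43.1
grip_force: 0.4
```

Run:
```python
from h import *
c=cam("top"); print(robot.get_obs()["eef_pos"])
hsv=cv2.cvtColor(c["image"],cv2.COLOR_BGR2HSV)
m=((hsv[...,1]>150)&(hsv[...,2]>100)&((hsv[...,0]<8)|(hsv[...,0]>172))).astype(np.uint8)
k,l,st,ce=cv2.connectedComponentsWithStats(m)
for i in range(1,k):
    if st[i,4]>40: print(st[i].tolist(),onz(c,ce[i],84).round())
a=cv2.imread("pics/top0.png"); hsv=cv2.cvtColor(a,cv2.COLOR_BGR2HSV)
m=((hsv[...,1]>150)&(hsv[...,2]>100)&((hsv[...,0]<8)|(hsv[...,0]>172))).astype(np.uint8)
k,l,st,ce=cv2.connectedComponentsWithStats(m)
for i in range(1,k):
    if st[i,4]>40: print("orig",st[i].tolist(),onz(c,ce[i],84).round())
```

```text
[469.73315134   7.98566417  26.97037391]
[423, 130, 16, 14, 171] [ 720. -353.   84.]
[301, 253, 12, 15, 96] [431. -36.  84.]
orig [423, 130, 16, 14, 170] [ 719. -353.   84.]
orig [266, 231, 17, 16, 211] [486.  39.  84.]
```

step_arm(
  rows=[
    [[0.4,0.5,0],0],
    [[0.6,0.78,0],0],
    [[0.3,0.95,0.35],0.4],
    [[0.3,1,0.35],1],
    [[0.35,0.97,0.1],1],
  ],
)

```text
time: 13.03
eef_pos: [509.7, 93.3, 43.8]
tcp_rot: [3.141, 0.0, 1.111]
force: [2.1, -0.1, 0.2]
opening: 42.7
grip_force: 0.0
```

step_arm(
  rows=[
    [[0,0,0],1],
    [[0,0,0],1],
    [[0,0,0],1],
    [[0,0,0],1],
    [[0,0,0],1],
  ],
  gripper=1,
)

```text
time: 13.45
eef_pos: [508.8, 92.5, 42.8]
tcp_rot: [-3.141, 0.0, 1.548]
force: [0.7, 0.1, -0.4]
opening: 85.3
grip_force: 0.0
```

step_arm(
  rows=[
    [[0,0,0],1],
    [[0,0,0],1],
    [[0,0,0],0],
  ],
)

```text
time: 13.7
eef_pos: [508.8, 92.5, 42.8]
tcp_rot: [-3.141, 0.0, 1.72]
force: [0.6, -0.3, 0.6]
opening: 85.5
grip_force: 0.0
```

Run:
```python
from h import *
o=robot.get_obs(); print(o["eef_pos"],o["tcp_rot"],toK(o["eef_pos"]),toW([-227,0]),toW([-160,0]))
c=cam("top"); im=c["image"]; cv2.imwrite("pics/t4.png",im)
hsv=cv2.cvtColor(im,cv2.COLOR_BGR2HSV); m=((hsv[...,0]>8)&(hsv[...,0]<28)&(hsv[...,1]>60)&(hsv[...,2]>120)).astype(np.uint8)
m[:150]=0;m[230:]=0;m[:,:200]=0;m[:,320:]=0
k=max(cv2.findContours(m,0,2)[0],key=cv2.contourArea); b=cv2.boxPoints(cv2.minAreaRect(k)); print(b)
for p in b: print(p,toK(onz(c,p,66)).round())
hsv=cv2.cvtColor(im,cv2.COLOR_BGR2HSV)
m=((hsv[...,1]>150)&(hsv[...,2]>100)&((hsv[...,0]<8)|(hsv[...,0]>172))).astype(np.uint8)
k,l,st,ce=cv2.connectedComponentsWithStats(m)
for i in range(1,k):
    if st[i,4]>40: print(st[i].tolist(),onz(c,ce[i],84).round())
```

```text
[508.784841    92.45410001  42.83305825] [-3.14086503e+00  2.50893760e-04  1.72046066e+00] [-2.26874019e+02 -1.67201353e-01] [508.63649641  92.60182073] [574.96414917 102.06979198]
[[256.50003 183.50002]
 [265.50003 180.50002]
 [269.70004 193.10002]
 [260.70004 196.10002]]
[256.50003 183.50002] [-114.  -27.]
[265.50003 180.50002] [-110.  -50.]
[269.70004 193.10002] [-144.  -55.]
[260.70004 196.10002] [-147.  -32.]
[423, 130, 16, 14, 171] [ 720. -353.   84.]
[295, 252, 17, 16, 219] [434. -26.  84.]
```

step_arm(
  rows=[
    [[0.4,0.06,0],0],
    [[0.3,0.04,0],0],
    [[0.2,0.03,0],0],
    [[0.2,0.03,0],0],
    [[0.2,0.03,0],0],
  ],
)

```text
time: 14.17
eef_pos: [535.5, 96.2, 43.0]
tcp_rot: [3.142, 0.0, 1.717]
force: [-0.5, -0.5, 0.9]
opening: 85.3
grip_force: 0.0
```

step_arm(
  rows=[
    [[0.25,0.035,0],0],
    [[0.25,0.035,0],0],
    [[0.25,0.035,0],0],
    [[0.25,0.035,0],0],
    [[0.25,0.035,0],0],
  ],
)

```text
time: 14.58
eef_pos: [552.3, 99.6, 40.0]
tcp_rot: [-3.123, -0.002, 1.718]
force: [-32.9, -5.8, 3.4]
opening: 85.6
grip_force: 0.0
```

Run:
```python
from h import *
o=robot.get_obs(); print(toK(o["eef_pos"]),o["force"],o["eef_pos"])
s=cam("side"); cv2.imwrite("pics/s5.png",s["image"])
im=s["image"]; hsv=cv2.cvtColor(im,cv2.COLOR_BGR2HSV)
a=cv2.imread("pics/side0.png"); c=cam("top")["image"]
cv2.imwrite("pics/batt.png",np.hstack([cv2.resize(im[170:330,220:380],None,fx=2.5,fy=2.5),cv2.resize(c[120:280,190:350],None,fx=2.5,fy=2.5)]))
```

```text
[-182.82144836    0.71268086] [-32.88762114  -5.8025594    3.3560242 ] [552.27100373  99.55035364  39.95270266]
```

View pics/batt.png

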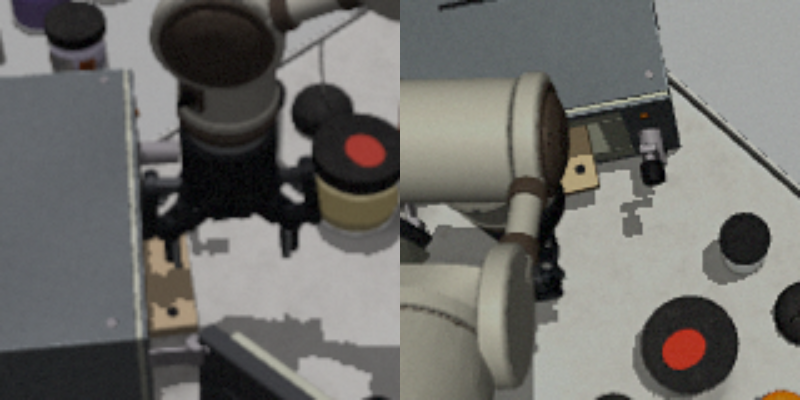

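Run:
```python
from h import *
s=cam("side");c=cam("top")
def onKy(uv,ky):
    o,d=ray(s,uv); a=np.array([*o[:2]]);ko=toK(o); kd=d[:2]@Rk; t=(ky-ko[1])/kd[1]; p=o+d*t; return toK(p).round(),p[2].round()
F=lambda u,v:(220+u/2.5,170+v/2.5)
print("tip bottom left/right",onKy(F(168,258),0),onKy(F(182,262),0)," rear tip",onKy(F(290,255),0), "knuckle outer",onKy(F(145,215),0),onKy(F(145,185),0))
print("batt near corner",toK(onz(s,F(196,325),66)), "edge at row270",toK(onz(s,F(190,270),66)))
for P in [(-150,54,66),(-150,0,66),(-150,-53,66),(-110,54,52),(-140,0,53),(-126,0,53)]:
    u=proj(s,[*toW(P[:2]),P[2]])[0]; print(P,((u-[220,170])*2.5).round())
o=robot.get_obs();print(o["force"],o["ft_torque"],toK(o["eef_pos"]))
```

```text
tip bottom left/right (array([-127.,   -0.]), np.float64(84.0)) (array([-138.,   -0.]), np.float64(77.0))  rear tip (array([-231.,   -0.]), np.float64(75.0)) knuckle outer (array([-110.,   -0.]), np.float64(142.0)) (array([-112.,   -0.]), np.float64(179.0))
batt near corner [-145.8786933    57.16937534] edge at row270 [-144.75137853    0.9556062 ]
(-150, 54, 66) [201. 321.]
(-150, 0, 66) [196. 269.]
(-150, -53, 66) [192. 221.]
(-110, 54, 52) [153. 335.]
(-140, 0, 53) [185. 279.]
(-126, 0, 53) [169. 280.]
[-12.69605686  -2.47812415  -5.34665532] [-0.12320877  1.64914988 -0.04386518] [-182.63073485    0.9025841 ]
```

The picture shows the front fingertip standing over the batt: its tip reads z≈77 at crop (175,258), and the batt front is unmoved at about -146. The finger knuckles touch the kiln face at crop (145,200). I'll back off and measure the gripper's profile.

step_arm(
  rows=[
    [[-0.5,-0.07,0],0],
    [[-1,-0.14,0],0],
    [[-1,-0.14,0],0],
    [[0,0,0],0],
  ],
)

```text
time: 15.12
eef_pos: [506.3, 92.8, 41.8]
tcp_rot: [-3.137, -0.001, 1.718]
force: [-0.9, -0.6, 0.0]
opening: 85.3
grip_force: 0.0
```

Run:
```python
from h import *
o=robot.get_obs(); k=toK(o["eef_pos"]); z=o["eef_pos"][2]; print(k,z,o["force"],o["opening"])
s=cam("side"); im=s["image"]; x0,y0,f=250,150,5
big=cv2.resize(im[y0:y0+120,x0:x0+150],None,fx=f,fy=f,interpolation=cv2.INTER_CUBIC)
big=cv2.convertScaleAbs(big,alpha=1.6,beta=25)
def P(dx,dz): u=proj(s,[*toW([k[0]+dx,k[1]+11]),z+dz])[0]; return tuple(int(v) for v in (u-[x0,y0]+.5)*f)
for dz in range(0,140,20):
    for a in (-73,-57,0,57,73): cv2.circle(big,P(a,dz),2,(0,0,255) if dz else (0,255,0),-1)
    cv2.putText(big,str(dz),P(80,dz),0,.4,(255,0,0),1)
cv2.imwrite("pics/grip.png",big)
```

```text
[-229.2751074     0.52036215] 41.788164757786035 [-0.93450361 -0.62061367  0.01650861] 85.33642309544105
```

View pics/grip.png

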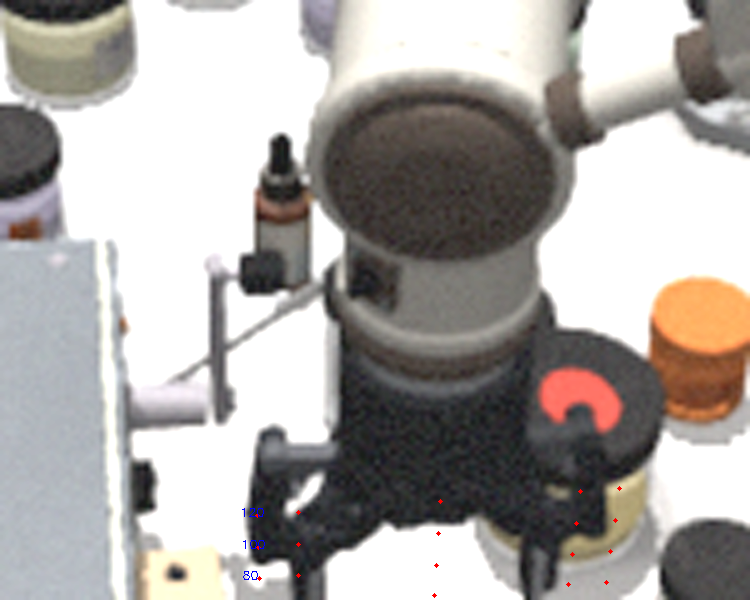

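Run:
```python
from h import *
o=robot.get_obs(); k=toK(o["eef_pos"]); z=o["eef_pos"][2]
s=cam("side"); im=s["image"]; g=cv2.cvtColor(im,cv2.COLOR_BGR2GRAY)
print("wide lid red",onz(s,(366,230),84).round())
u=lambda dx,dy,zz:proj(s,[*toW([k[0]+dx,k[1]+dy]),zz])[0].round(1)
print("tcp",u(0,0,z),"tips z+13",u(50,0,z+13),u(-50,0,z+13))
print("frontcols",u(43,11,z+13),u(57,11,z+13))
for r in range(255,300): print(r,"".join("#" if v<45 else "+" if v<80 else "-" if v<130 else "." for v in g[r,295:360]))
```

```text
wide lid red [437. -26.  84.]
tcp [333.7 281.3] tips z+13 [311.  279.5] [356.6 276. ]
frontcols [314.7 283.4] [308.2 283.9]
255 ...-#########################+-..+---.............---############
256 ...-########################+-....................---++##########
257 ...-######################+-......................----++++#######
258 ....#####################+-.......................------++#######
259 ....#################+--+-.........................------+#######
260 ...-################+-..............................-----+###++##
261 ----################-...............................-----+###++##
262 -----+++-..-+#####+-................................-----+####+##
263 -----.......+####++..................................----+#######
264 ----........+####++-..................................---+###+###
265 .---.......-+####++-..................................---+###+###
266 .----...----#####++-....................................--###+###
267 ..----.-----#####++-.....................................-+##+###
268 ..----------+####++-......................................-##+
[... 1473 characters left out ...]

290 .................................................................
291 .................................................................
292 .................................................................
293 .................................................................
294 ........................................----.....................
295 .....................................---------.............---...
296 ...................................----------------.......-------
297 ...................-............---------------------------------
298 ..................--...........----------------------------------
299 ..--.....-.....-----....-----------------------------------------
```

The pixel rows put the open fingertip about 20–30 mm higher than TCP+13. The knuckle link also stands about 20 mm further out than the tip, roughly 45 mm above it. So I'll push with the knuckle bulge and keep the tips low, below the sill. First I'll touch the bench gently to calibrate tip height.

step_arm(
  rows=[
    [[0,0,-1],0],
    [[0,0,-0.6],0],
    [[0,0,-0.3],0],
    [[0,0,0],0],
  ],
)

```text
time: 15.55
eef_pos: [508.8, 92.8, 3.2]
tcp_rot: [-3.138, -0.001, 1.718]
force: [-0.7, -1.0, 0.1]
opening: 85.1
grip_force: 0.0
```

step_arm(
  rows=[
    [[0,0,-0.15],0],
    [[0,0,-0.15],0],
    [[0,0,-0.15],0],
    [[0,0,0],0],
  ],
)

```text
time: 15.88
eef_pos: [509.8, 92.7, -4.2]
tcp_rot: [-3.141, -0.0, 1.718]
force: [-0.2, 0.2, 0.6]
opening: 85.2
grip_force: 0.0
```

step_arm(
  rows=[
    [[0,0,-0.15],0],
    [[0,0,-0.15],0],
    [[0,0,0],0],
  ],
)

```text
time: 16.13
eef_pos: [509.5, 92.7, -10.5]
tcp_rot: [-3.141, -0.0, 1.718]
force: [0.2, 0.4, -0.7]
opening: 85.5
grip_force: 0.0
```

step_arm(
  rows=[
    [[0,0,-0.12],0],
    [[0,0,-0.12],0],
    [[0,0,0],0],
  ],
)

```text
time: 16.38
eef_pos: [509.5, 92.7, -15.3]
tcp_rot: [-3.141, -0.0, 1.718]
force: [0.4, 0.3, 0.7]
opening: 85.4
grip_force: 0.0
```

step_arm(
  rows=[
    [[0,0,-0.12],0],
    [[0,0,-0.12],0],
    [[0,0,0],0],
  ],
)

```text
time: 16.63
eef_pos: [509.5, 92.7, -20.1]
tcp_rot: [-3.141, -0.0, 1.718]
force: [0.2, 0.3, 0.3]
opening: 85.7
grip_force: 0.0
```

step_arm(
  rows=[
    [[0,0,-0.12],0],
    [[0,0,-0.12],0],
    [[0,0,0],0],
  ],
)

```text
time: 16.88
eef_pos: [509.5, 92.7, -25.0]
tcp_rot: [-3.141, -0.0, 1.718]
force: [-0.5, 1.0, 0.4]
opening: 85.6
grip_force: 0.0
```

step_arm(
  rows=[
    [[0,0,-0.12],0],
    [[0,0,-0.12],0],
    [[0,0,0],0],
  ],
)

```text
time: 17.13
eef_pos: [509.5, 92.7, -29.7]
tcp_rot: [-3.141, -0.0, 1.718]
force: [-0.3, -0.1, -0.5]
opening: 85.8
grip_force: 0.0
```

step_arm(
  rows=[
    [[0,0,-0.12],0],
    [[0,0,0],0],
  ],
)

```text
time: 17.3
eef_pos: [509.6, 92.7, -32.0]
tcp_rot: [-3.141, -0.0, 1.718]
force: [0.3, -0.3, -0.1]
opening: 85.1
grip_force: 0.0
```

step_arm(
  rows=[
    [[0,0,-0.12],0],
    [[0,0,-0.06],0],
    [[0,0,0],0],
  ],
)

```text
time: 17.55
eef_pos: [509.7, 92.7, -35.5]
tcp_rot: [-3.141, -0.0, 1.718]
force: [-0.2, 0.3, -0.8]
opening: 85.4
grip_force: 0.0
```

step_arm(
  rows=[
    [[0,0,-0.12],0],
    [[0,0,-0.06],0],
    [[0,0,0],0],
  ],
)

```text
time: 17.8
eef_pos: [509.6, 92.7, -39.2]
tcp_rot: [-3.141, -0.0, 1.718]
force: [0.3, 0.5, -0.5]
opening: 85.1
grip_force: 0.0
```

Run:
```python
from h import *
o=robot.get_obs(); k=toK(o["eef_pos"]); z=o["eef_pos"][2]; print(k,z)
s=cam("side"); g=cv2.cvtColor(s["image"],cv2.COLOR_BGR2GRAY)
print("z0 at fingers",[proj(s,[*toW([k[0]+a,k[1]+b]),0])[0].round(1).tolist() for a in(50,-50) for b in (11,-11)])
for r in range(262,306): print(r,"".join("#" if v<45 else "+" if v<80 else "-" if v<130 else "." for v in g[r,285:365]))
```

```text
[-2.26005901e+02 -4.26793378e-02] -39.1612021278074
z0 at fingers [[311.0, 298.5], [310.1, 290.4], [355.2, 294.9], [353.6, 286.9]]
262 -........-----..+###+........-##########################################+#######
263 +-.......-------#++++-......-+##################################################
264 ##-......-.-----#+++++-------++#################################################
265 ##-........-----#++++++++++++++#################################################
266 --..........---+#+++++++++++++######################################+++#########
267 ............---########++#+++#######################################+--+########
268 ............---####################################################-----+#######
269 ............--+####################################################-...--+######
270 ............--+###########--#######################################+-....-+#####
271 .............-#########++-.-########################################+-....-#####
272 .............-########++-..+##########################################+-..-#####
273 ..............#########-.-+###
[... 2070 characters left out ...]
--------------------
298 ..............---------------.--------------------------------------------------
299 .............---------------..--------------------------------------------------
300 .....----------.-+++++----------------------------------------------------------
301 -----+++++++++-.-++++++---------------------------------------------------------
302 ++++++++++++++--++++++++--------------------------------------------------------
303 ++++++++++++----++++++++++--....------------------------------------------------
304 ++++++++++-----++++++++++++-.....-----------------------------------------------
305 +++--+-++--..-+#+++++++++++-.......------------------------------------------...
```

The fingertip is at about z=8, so it stands TCP+47. The knuckle bulge reaches about 75 mm out and its bottom is about 38 mm above the tip. I'll raise 10 mm and push.

step_arm(
  rows=[
    [[0,0,0.25],0],
    [[0,0,0.25],0],
    [[0.2,0.03,0],0],
    [[0.2,0.03,0],0],
    [[0.2,0.03,0],0],
  ],
)

```text
time: 18.27
eef_pos: [521.5, 94.6, -28.9]
tcp_rot: [-3.14, -0.0, 1.718]
force: [-5.3, -0.4, 1.0]
opening: 85.6
grip_force: 0.0
```

step_arm(
  rows=[
    [[0.2,0.03,0],0],
    [[0.2,0.03,0],0],
  ],
)

```text
time: 18.43
eef_pos: [529.8, 95.8, -29.2]
tcp_rot: [-3.14, -0.0, 1.718]
force: [-3.0, 0.1, 1.0]
opening: 85.3
grip_force: 0.0
```

Run:
```python
from h import *
o=robot.get_obs(); print(toK(o["eef_pos"]),o["eef_pos"],o["force"])
s=cam("side"); c=cam("top")
for n,cc,roi,in (("side",s,(270,310,250,312)),("top",c,(175,215,215,285))):
    y0,y1,x0,x1=roi; hsv=cv2.cvtColor(cc["image"],cv2.COLOR_BGR2HSV)[y0:y1,x0:x1]
    m=(hsv[...,0]>8)&(hsv[...,0]<28)&(hsv[...,1]>60)&(hsv[...,2]>110); ys,xs=np.nonzero(m)
    if len(xs): i=np.argmax(xs+ys) ; print(n,len(xs),(xs[i]+x0,ys[i]+y0),toK(onz(cc,(xs[i]+x0,ys[i]+y0),66)).round())
```

```text
[-2.05606894e+02  1.76324080e-01] [529.79000496  95.79949946 -29.16368261] [-3.02415778  0.07580143  0.99192424]
side 273 (np.int64(290), np.int64(300)) [-129.   56.]
top 31 (np.int64(267), np.int64(187)) [-127.  -51.]
```

step_arm(
  rows=[
    [[0.2,0.03,0],0],
    [[0.2,0.03,0],0],
    [[0.2,0.03,0],0],
    [[0.2,0.03,0],0],
  ],
)

```text
time: 18.87
eef_pos: [546.1, 98.2, -29.1]
tcp_rot: [-3.141, -0.0, 1.718]
force: [-3.2, 0.8, -0.9]
opening: 85.4
grip_force: 0.0
```

step_arm(
  rows=[
    [[0.2,0.03,0],0],
    [[0.15,0.02,0],0],
    [[0,0,0],0],
  ],
)

```text
time: 19.12
eef_pos: [554.0, 99.1, -28.6]
tcp_rot: [3.14, 0.0, 1.718]
force: [-0.9, 0.3, -0.1]
opening: 85.1
grip_force: 0.0
```

step_arm(
  rows=[
    [[0.15,0.02,0],0],
    [[0.1,0.015,0],0],
    [[0,0,0],0],
  ],
)

```text
time: 19.37
eef_pos: [558.6, 99.8, -28.6]
tcp_rot: [3.141, 0.0, 1.718]
force: [-0.6, -0.2, 0.2]
opening: 85.2
grip_force: 0.0
```

step_arm(
  rows=[
    [[0.12,0.017,0],0],
    [[0,0,0],0],
  ],
)

```text
time: 19.53
eef_pos: [560.7, 100.2, -28.7]
tcp_rot: [3.141, 0.0, 1.718]
force: [-2.2, -0.7, -0.1]
opening: 85.5
grip_force: 0.0
```

step_arm(
  rows=[
    [[-0.5,-0.07,0],0],
    [[-1,-0.14,0],0],
    [[-1,-0.14,0],0],
    [[-0.2,0,1],0],
    [[0,0,1],0],
  ],
)

```text
time: 19.95
eef_pos: [504.0, 93.3, 10.4]
tcp_rot: [-3.139, -0.001, 1.718]
force: [0.5, -0.3, 0.8]
opening: 85.3
grip_force: 0.0
```

step_arm(
  rows=[
    [[0,0,1],0],
    [[0,0,1],0],
    [[0,0,1],0],
    [[0,0,1],0],
    [[0,0,1],0],
  ],
  gripper=0,
)

```text
time: 20.37
eef_pos: [507.4, 93.1, 113.0]
tcp_rot: [3.139, 0.0, 1.718]
force: [0.3, -0.5, -0.7]
opening: 25.9
grip_force: 0.0
```

step_arm(
  rows=[
    [[0,0,1],-1],
    [[0,0,1],-1],
    [[0,0,1],-1],
    [[0,0,1],-1],
    [[0,0,0],-1],
  ],
)

```text
time: 20.78
eef_pos: [510.1, 93.0, 196.8]
tcp_rot: [3.131, -0.003, 1.277]
force: [0.4, -0.7, 0.1]
opening: -0.0
grip_force: 0.0
```

Run:
```python
from h import *
o=robot.get_obs(); p=o["eef_pos"]; print(p,o["tcp_rot"],o["opening"])
s=cam("side"); c=cam("top"); cv2.imwrite("pics/s6.png",s["image"]); cv2.imwrite("pics/t6.png",c["image"])
g=cv2.cvtColor(s["image"],cv2.COLOR_BGR2GRAY)
print("tcp px",proj(s,p),"tcp+20",proj(s,p+[0,0,20]))
u=proj(s,p)[0].astype(int)
for r in range(u[1]-25,u[1]+15,2): print(r,"".join("#" if v<45 else "+" if v<80 else "-" if v<130 else "." for v in g[r,u[0]-30:u[0]+30]))
# batt
for n,cc,roi,in (("side",s,(260,320,240,312)),("top",c,(165,215,215,285))):
    y0,y1,x0,x1=roi; hsv=cv2.cvtColor(cc["image"],cv2.COLOR_BGR2HSV)[y0:y1,x0:x1]
    m=(hsv[...,0]>8)&(hsv[...,0]<28)&(hsv[...,1]>50)&(hsv[...,2]>60); print(n,m.sum())
```

```text
[510.10539822  93.03086243 196.81936596] [ 3.13096236e+00 -2.84994209e-03  1.27711700e+00] -0.010989319541909513
tcp px [[335.56359617 234.01146327]] tcp+20 [[335.94681495 227.03468056]]
209 ..---++---#############################################-....
211 --++---...#############################################+....
213 --........-################++###########################-...
215 ..........---++############+###++#######################----
217 ..........-------------+###+###++###########################
219 ..........-------------###++###++###########################
221 ..........-------------+##++###++###########################
223 ..........---------------+++##+++########################+++
225 ..........----------------+###+++---..-+#############++-----
227 ..........-----...--...-----...-........#############+------
229 ..........--..---------..--.............############++------
231 ..........-----------------............-#############+------
233 ..........-----------------............-###############+----
235 ..........-------------------...........################+++-
237 ...........------------------...........-###################
239 ............-----------------...........-+##################
241 ............-----------------..........----#################
243 ..............---------------..........++----+##############
245 ..................---------............+---------###########
247 .......................................++-------------++####
side 0
top 275
```

step_arm(
  rows=[
    [[0,1,0],-1],
    [[0,1,0],-1],
    [[0,1,0],-1],
    [[0,1,0],-1],
    [[0,1,0],-1],
  ],
)

```text
time: 21.3
eef_pos: [506.1, 194.0, 190.4]
tcp_rot: [-3.141, 0.0, 0.843]
force: [-0.7, -0.5, 0.3]
opening: 0.3
grip_force: 0.0
```

step_arm(
  rows=[
    [[0,1,0],-1],
    [[0,1,0],-1],
    [[0,1,0],-1],
    [[0,1,0],-1],
    [[0,1,0],-1],
  ],
)

```text
time: 21.72
eef_pos: [506.1, 294.1, 190.3]
tcp_rot: [-3.141, 0.001, 0.407]
force: [-0.2, 0.2, 0.5]
opening: -0.4
grip_force: 0.0
```

step_arm(
  rows=[
    [[-0.2,1,0],-1],
    [[-0.2,1,0],-1],
    [[-0.1,0.9,0],-1],
    [[0,0,0],0],
  ],
)

```text
time: 22.05
eef_pos: [495.3, 353.9, 190.2]
tcp_rot: [-3.14, 0.001, 0.15]
force: [0.3, 0.7, 0.0]
opening: -0.1
grip_force: 0.0
```

Run:
```python
from h import *
o=robot.get_obs(); p=o["eef_pos"]; print(p,o["tcp_rot"][2],toK(p))
s=cam("side"); c=cam("top")
a=cv2.resize(c["image"][90:320,90:400],(620,460)); b=cv2.resize(s["image"][170:400,220:420],None,fx=2,fy=2)
cv2.imwrite("pics/chk.png",cv2.resize(np.hstack([a[:,:400],b]),None,fx=1,fy=1))
for th in (2.2,2.3,2.4,2.5):
    q=np.array([-144,135])+220*np.array([-np.sin(th),-np.cos(th)]); print(th,((proj(c,[*toW(q),170])[0]-[90,90])*2).round(),((proj(s,[*toW(q),170])[0]-[220,170])*2+[400,0]).round())
```

```text
[495.26787713 353.87956898 190.19465109] 0.1495314482240213 [-203.31252132  260.54497705]
2.2 [ 73. 404.] [791. 384.]
2.3 [ 57. 393.] [779. 406.]
2.4 [ 41. 381.] [764. 427.]
2.5 [ 27. 367.] [747. 447.]
```

View pics/chk.png

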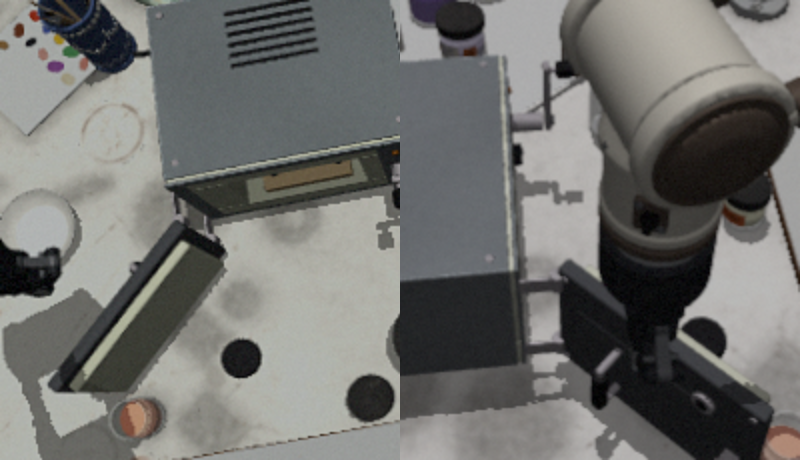

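The picture shows the batt's front edge inside the chamber (top half, (310,175)). The door's free corner is at (55,385), so the angle is about 2.35, and the gripper is on the door's outer side.

Run:
```python
from h import *
p=robot.get_obs()["eef_pos"][:2]; H=np.array([-144,135])
def C(th,r=127,de=18): return toW(H+r*np.array([-np.sin(th),-np.cos(th)])+de*np.array([-np.cos(th),np.sin(th)]))
for i,th in enumerate(np.linspace(2.35,0,26)):
    q=C(th); print(i,round(th,2),q.round(),((q-p)/20).round(2)); p=q
```

```text
0 2.35 [480. 328.] [-0.78 -1.16]
1 2.26 [472. 319.] [-0.4  -0.45]
2 2.16 [465. 309.] [-0.36 -0.48]
3 2.07 [459. 299.] [-0.31 -0.52]
4 1.97 [454. 288.] [-0.26 -0.54]
5 1.88 [450. 277.] [-0.21 -0.57]
6 1.79 [446. 265.] [-0.16 -0.58]
7 1.69 [444. 253.] [-0.1  -0.59]
8 1.6 [444. 241.] [-0.04 -0.6 ]
9 1.5 [444. 229.] [ 0.01 -0.6 ]
10 1.41 [445. 217.] [ 0.07 -0.6 ]
11 1.32 [448. 206.] [ 0.12 -0.59]
12 1.22 [451. 194.] [ 0.18 -0.58]
13 1.13 [456. 183.] [ 0.23 -0.56]
14 1.03 [462. 172.] [ 0.28 -0.53]
15 0.94 [468. 162.] [ 0.33 -0.5 ]
16 0.85 [476. 153.] [ 0.38 -0.47]
17 0.75 [484. 144.] [ 0.42 -0.43]
18 0.66 [493. 136.] [ 0.46 -0.39]
19 0.56 [503. 130.] [ 0.49 -0.35]
20 0.47 [514. 124.] [ 0.52 -0.3 ]
21 0.38 [525. 119.] [ 0.55 -0.25]
22 0.28 [536. 115.] [ 0.57 -0.19]
23 0.19 [548. 112.] [ 0.59 -0.14]
24 0.09 [560. 110.] [ 0.6  -0.08]
25 0.0 [572. 110.] [ 0.6  -0.03]
```

step_arm(
  rows=[
    [[0,0,-1],0],
    [[0,0,-1],0],
    [[0,0,-1],0],
    [[0,0,-0.9],0],
    [[0,0,0],0],
  ],
)

```text
time: 22.57
eef_pos: [493.7, 348.6, 108.4]
tcp_rot: [3.139, 0.008, 0.148]
force: [0.4, -0.5, -0.4]
opening: 0.2
grip_force: 0.0
```

step_arm(
  rows=[
    [[-0.39,-0.58,0.1],0],
    [[-0.39,-0.58,0],0],
    [[-0.4,-0.45,0],0],
    [[-0.36,-0.48,0],0],
    [[-0.31,-0.52,0],0],
  ],
)

```text
time: 22.98
eef_pos: [460.6, 298.4, 116.9]
tcp_rot: [-3.141, -0.004, 0.148]
force: [2.5, 1.3, -0.0]
opening: 0.1
grip_force: 1.0
```

step_arm(
  rows=[
    [[-0.26,-0.54,0],0],
    [[-0.21,-0.57,0],0],
    [[-0.16,-0.58,0],0],
    [[-0.1,-0.59,0],0],
    [[-0.04,-0.6,0],0],
  ],
)

```text
time: 23.4
eef_pos: [444.3, 240.5, 116.0]
tcp_rot: [-3.141, -0.001, 0.148]
force: [1.3, 2.2, 0.3]
opening: 0.3
grip_force: 0.9
```

step_arm(
  rows=[
    [[0.01,-0.6,0],0],
    [[0.07,-0.6,0],0],
    [[0.12,-0.59,0],0],
    [[0.18,-0.58,0],0],
    [[0.23,-0.56,0],0],
  ],
)

```text
time: 23.82
eef_pos: [455.9, 181.5, 115.0]
tcp_rot: [-3.141, 0.001, 0.147]
force: [-0.3, 2.6, -0.1]
opening: 0.1
grip_force: 1.0
```

Run:
```python
from h import *
o=robot.get_obs(); p=o["eef_pos"]; H=np.array([-144,135]); k=toK(p)-H; print(p,o["force"],k)
s=cam("side"); c=cam("top"); cv2.imwrite("pics/t7.png",c["image"])
a=cv2.resize(c["image"][120:320,150:390],(600,500)); cv2.imwrite("pics/door.png",a)
```

```text
[455.91851507 181.5291326  114.95500088] [-0.27376145  2.60002852 -0.07783454] [-122.62236908  -39.51534038]
```

View pics/door.png

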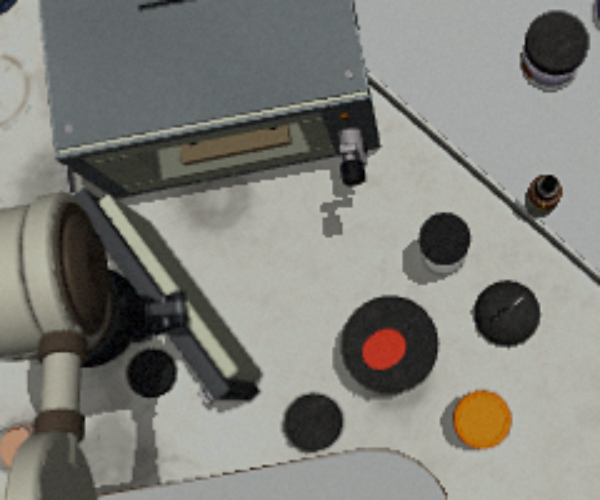

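The picture shows the door about half shut, with both jars clear of its path (wide at (388,345), small at (313,422)). I'll continue the sweep.

step_arm(
  rows=[
    [[0.28,-0.53,0],0],
    [[0.33,-0.5,0],0],
    [[0.38,-0.47,0],0],
    [[0.42,-0.43,0],0],
    [[0.46,-0.39,0],0],
  ],
)

```text
time: 24.33
eef_pos: [494.2, 135.4, 115.1]
tcp_rot: [-3.142, 0.0, 0.147]
force: [-0.9, 1.9, -0.2]
opening: -0.1
grip_force: 0.9
```

step_arm(
  rows=[
    [[0.49,-0.35,0],0],
    [[0.52,-0.3,0],0],
    [[0.55,-0.25,0],0],
    [[0.57,-0.19,0],0],
  ],
)

```text
time: 24.67
eef_pos: [537.0, 113.8, 114.9]
tcp_rot: [-3.142, 0.001, 0.147]
force: [-1.8, 1.3, -0.8]
opening: 0.1
grip_force: 0.9
```

step_arm(
  rows=[
    [[0.5,-0.14,0],0],
    [[0.4,-0.05,0],0],
    [[0.3,0,0],0],
  ],
)

```text
time: 24.92
eef_pos: [561.2, 109.9, 115.0]
tcp_rot: [3.141, 0.0, 0.147]
force: [-2.4, -0.9, 0.6]
opening: -0.2
grip_force: 0.8
```

step_arm(
  rows=[
    [[0.25,0,0],0],
    [[0.2,0,0],0],
    [[0,0,0],0],
  ],
)

```text
time: 25.17
eef_pos: [570.0, 110.7, 115.3]
tcp_rot: [3.141, -0.001, 0.147]
force: [0.2, -0.2, 0.2]
opening: 0.2
grip_force: 0.0
```

step_arm(
  rows=[
    [[0.15,0.02,0],0],
    [[0,0,0],0],
  ],
)

```text
time: 25.33
eef_pos: [572.5, 111.3, 115.4]
tcp_rot: [3.142, -0.001, 0.147]
force: [0.3, -0.5, 0.1]
opening: 0.2
grip_force: 0.0
```

step_arm(
  rows=[
    [[0.12,0.02,0],0],
    [[0,0,0],0],
  ],
)

```text
time: 25.5
eef_pos: [574.9, 111.7, 115.4]
tcp_rot: [3.142, -0.001, 0.147]
force: [0.0, -0.5, -0.1]
opening: 0.4
grip_force: 0.0
```

step_arm(
  rows=[
    [[0.15,0.02,0],0],
    [[0.15,0.02,0],0],
    [[0,0,0],0],
  ],
)

```text
time: 25.75
eef_pos: [579.8, 112.3, 115.2]
tcp_rot: [-3.141, 0.003, 0.147]
force: [-5.3, -1.3, 3.6]
opening: 0.1
grip_force: 2.5
```

step_arm(
  rows=[
    [[0.12,0.02,0],0],
    [[0,0,0],0],
  ],
)

```text
time: 25.92
eef_pos: [579.6, 112.3, 115.2]
tcp_rot: [3.142, 0.009, 0.148]
force: [-15.7, -2.2, 11.5]
opening: 0.1
grip_force: 7.9
```

Door force reached 15 N against the stop, so it is shut. Next is the latch: back off, lift, and go to the right of the knob.

step_arm(
  rows=[
    [[-0.7,-0.1,0],0],
    [[-0.7,-0.1,0.7],0],
    [[0,0,1],0],
    [[0,0,1],0],
    [[0,0,1],0],
  ],
)

```text
time: 26.33
eef_pos: [555.0, 108.8, 190.1]
tcp_rot: [-3.141, -0.0, 0.147]
force: [-0.2, -0.7, -0.5]
opening: -0.1
grip_force: 0.0
```

step_arm(
  rows=[
    [[0,-0.5,0.8],0],
    [[0.1,-1,0],0],
    [[0.1,-1,0],0],
    [[0.1,-1,0],0],
    [[0.1,-1,0],0],
  ],
)

```text
time: 26.75
eef_pos: [563.5, 17.9, 205.5]
tcp_rot: [3.141, -0.001, 0.147]
force: [0.0, -0.2, -0.5]
opening: 0.4
grip_force: 0.0
```

step_arm(
  rows=[
    [[0.1,-1,0],0],
    [[0.1,-1,0],0],
    [[0.2,-1,0],0],
    [[0.2,-1,0],0],
    [[0.2,-1,0],0],
  ],
)

```text
time: 27.17
eef_pos: [579.5, -82.3, 205.4]
tcp_rot: [3.141, -0.001, 0.147]
force: [-0.5, 0.1, -1.8]
opening: -0.1
grip_force: 0.0
```

Run:
```python
from h import *
o=robot.get_obs(); p=o["eef_pos"]; print(p,toK(p),o["tcp_rot"][2],toW([-180,-190]))
s=cam("side"); g=cv2.cvtColor(s["image"],cv2.COLOR_BGR2GRAY); cv2.imwrite("pics/s8.png",s["image"])
kp=[*toW([-172,-133.7]),172.3]; print("knob pred",proj(s,kp),proj(cam("top"),kp),"tip pred",proj(s,p+[0,0,26]))
for r in range(150,225,2): print(r,"".join("#" if v<45 else "+" if v<80 else "-" if v<130 else "." for v in g[r,275:345]))
c=cam("top"); cv2.imwrite("pics/t8.png",c["image"])
print("door edge px pred", proj(s,[*toW([-144,-85]),170]),proj(c,[*toW([-144,-85]),170]))
```

```text
[579.46019443 -82.31324765 205.35308825] [-181.60479388 -183.16809932] 0.14698655493199886 [582.01432056 -88.84981173]
knob pred [[303.15348454 198.20538867]] [[301.24828255 187.65482209]] tip pred [[305.44087956 162.84977882]]
150 +-......----------------#############+---------------++-...-----------
152 --.......................############+---+++++++++++++#-........------
154 +-.......................#########+++++++++++++++++++++-..............
156 ++.......................+########++-+++++++++++++++++-...............
158 ++-......................#########----++++++++++++++---...............
160 ++-......................+########-.-----------------.................
162 +--......................-########-......-------......................
164 ---...................................................................
166 --....................................................................
168 ......................................................................
170 ......................................................................
172 ...........................................
[... 1355 characters left out ...]
##########+-...-######
210 .................+++..........----++--.-##################+...-#######
212 .................+++-........-++--......+#################-...########
214 -................+++-......---..........--+#############+-...-########
216 -................#++-...---.............-----++++##++-----...-########
218 ........-+####+-.#++----................------------------....########
220 ........-+++###--++#-...................------------------.....#######
222 ........-+++++#+++##-...................------------------.....-+#####
224 -.......-+++++++++++-...................------------------.......--++#
door edge px pred [[291.79915601 215.49974275]] [[276.95279803 179.7542753 ]]
```

Run:
```python
from h import *
s=cam("side");c=cam("top")
def tri(a,b):
    o1,d1=ray(c,a);o2,d2=ray(s,b); A=np.c_[d1,-d2]; x=np.linalg.lstsq(A,o2-o1,rcond=None)[0]; p,q=o1+d1*x[0],o2+d2*x[1]; return (p+q)/2,np.linalg.norm(p-q)
t=cv2.imread("pics/top0.png"); g=cv2.cvtColor(t,cv2.COLOR_BGR2GRAY)
for r in range(165,205,2): print(r,"".join("#" if v<45 else "+" if v<80 else "-" if v<130 else "." for v in g[r,275:315]))
P,e=tri((290.7,187.6),(301.5,204.5)); print(P,e,toK(P))
```

```text
165 #++##########+##########+...........+#+-
167 ++-+#####################.............-#
169 ++++#####################-..............
171 +++++#######+++++++#######..............
173 ++++++####++--...--#######-.............
175 +++++++####---...--+######+.............
177 +++++++####+-+------#######.............
179 ++++++++###......---####++-.............
181 +++++++++#####-+###--+---...............
183 ###+++------#+.--##+--..................
185 -----------+#########+..................
187 -----------#########+...................
189 .......----+#########...................
191 .......-----#########-..................
193 ........----+######-....................
195 ........--------........................
197 ........---------.......................
199 ............----........................
201 ....------------........................
203 ...-------..............................
[583.42672767  -9.5386381  174.3713283 ] 1.434495666591374 [-167.39406626 -111.68430814]
```

step_arm(
  rows=[
    [[0.2,0.03,-1],0],
    [[0,0,-1],0],
    [[0,0,-1],0],
    [[0,0,-1],0],
    [[0,0,0],0],
  ],
)

```text
time: 27.83
eef_pos: [579.8, -78.4, 120.6]
tcp_rot: [-3.137, 0.007, 0.148]
force: [-0.6, 1.0, -1.4]
opening: 0.1
grip_force: 0.0
```

step_arm(
  rows=[
    [[-0.1,0.7,0],0],
    [[-0.1,0.7,0],0],
    [[-0.1,0.7,0],0],
    [[-0.04,0.3,0],0],
    [[-0.04,0.3,0],0],
  ],
)

```text
time: 28.25
eef_pos: [576.1, -25.4, 126.7]
tcp_rot: [3.14, -0.002, 0.149]
force: [0.6, -0.6, 1.2]
opening: 0.2
grip_force: 0.6
```

step_arm(
  rows=[
    [[-0.04,0.3,0],0],
    [[-0.04,0.3,0],0],
    [[-0.04,0.3,0],0],
    [[-0.04,0.3,0],0],
    [[-0.04,0.3,0],0],
  ],
)

```text
time: 28.67
eef_pos: [570.9, 3.7, 124.8]
tcp_rot: [-3.142, 0.001, 0.147]
force: [0.6, -2.3, -1.3]
opening: -0.0
grip_force: 0.8
```

step_arm(
  rows=[
    [[-0.03,0.22,-0.15],0],
    [[-0.03,0.22,-0.15],0],
    [[-0.03,0.22,-0.15],0],
    [[-0.03,0.22,-0.15],0],
    [[-0.03,0.22,-0.15],0],
  ],
)

```text
time: 29.08
eef_pos: [568.2, 25.5, 109.6]
tcp_rot: [3.141, 0.0, 0.147]
force: [-0.5, -2.6, -0.9]
opening: 0.1
grip_force: 1.1
```

Run:
```python
from h import *
o=robot.get_obs(); p=o["eef_pos"]; print(p,toK(p),o["force"])
for n in("side","top"):
    c=cam(n); g=cv2.cvtColor(c["image"],cv2.COLOR_BGR2GRAY); cv2.imwrite(f"pics/{n}9.png",c["image"])
    for a in (30,45,60): print(n,a,proj(c,[*toW([-170,-113+80*np.sin(np.radians(a))]),95+80*np.cos(np.radians(a))])[0].round())
    if n=="side":
        for r in range(185,245,2): print(r,"".join("#" if v<45 else "+" if v<80 else "-" if v<130 else "." for v in g[r,275:335]))
```

```text
[568.16088633  25.45048865 109.58414886] [-177.56229577  -74.88903655] [-0.54006936 -2.59819033 -0.86803939]
side 30 [305. 221.]
side 45 [305. 230.]
side 60 [306. 240.]
185 ..............####################################-.........
187 ..............-##################################-..........
189 ...............-+##############################-............
191 .................-+##########################-..............
193 .....................-####################-.................
195 .......................##################+-..............---
197 .......................###################-...........---...
199 .......................###################-....-----+-......
201 .......................+##############################+-....
203 ........................#################################+..
205 ........................+#######+#+#######################+.
207 ........................-#######+++########################-
209 .........................#######++++######################+.
211 .........................#######++++######################-.
213 .................
[... 375 characters left out ...]
......++++++++...........-+########-..-----------------...
227 +-......-+++++++-----......-+########-..-----...--...----...
229 +-......-+++++++----+-...-++########+-..---.---------..--...
231 ++-.....-+++++++--++++-.-#########-.....-----------------...
233 ++-.....-#++++++--+++++-+#########-.....-----------------...
235 ++-.....-#+++++++--++++--+########-.....-------------------.
237 +-.......++++++++..-+-....####+++-.......------------------.
239 +-.......++++++++-........................-----------------.
241 ---......-+++++++-........................-----------------.
243 -##-.....-+++++++--......-..................---------------.
top 30 [274. 193.]
top 45 [267. 196.]
top 60 [263. 198.]
```

step_arm(
  rows=[
    [[0.05,-0.3,0],0],
    [[0,0,0.9],0],
    [[0,0,0.9],0],
    [[-0.1,0.85,0],0],
    [[-0.1,0.85,0],0],
  ],
)

```text
time: 29.6
eef_pos: [566.9, 52.4, 148.2]
tcp_rot: [3.141, -0.004, 0.145]
force: [-0.5, 0.6, -0.0]
opening: 0.1
grip_force: 0.0
```

step_arm(
  rows=[
    [[0,0.1,-0.4],0],
    [[0,0.05,-0.4],0],
    [[0,0,0],0],
  ],
)

```text
time: 29.85
eef_pos: [564.0, 56.1, 127.8]
tcp_rot: [-3.141, 0.003, 0.147]
force: [-0.6, -0.2, 0.1]
opening: -0.3
grip_force: 0.0
```

step_arm(
  rows=[
    [[0,0.05,-0.3],0],
    [[0,0.05,-0.3],0],
    [[0,0.05,-0.3],0],
  ],
)

```text
time: 30.1
eef_pos: [565.6, 59.0, 111.8]
tcp_rot: [-3.141, -0.0, 0.146]
force: [-1.3, 1.6, 1.0]
opening: 0.0
grip_force: 0.8
```

step_arm(
  rows=[
    [[0,0.2,0.3],0],
    [[0,0,1],0],
    [[0,0,1],0],
    [[0.08,-0.6,0],0],
    [[0.08,-0.6,0],0],
  ],
)

```text
time: 30.52
eef_pos: [569.6, 38.7, 159.6]
tcp_rot: [3.14, -0.003, 0.148]
force: [-0.7, -0.0, -0.8]
opening: -0.3
grip_force: 0.0
```

Run:
```python
from h import *
o=robot.get_obs(); p=o["eef_pos"]; print(p,toK(p),o["force"])
s=cam("side"); c=cam("top"); g=cv2.cvtColor(s["image"],cv2.COLOR_BGR2GRAY)
for a in (30,45,60): print(a,proj(s,[*toW([-170,-113+80*np.sin(np.radians(a))]),95+80*np.cos(np.radians(a))])[0].round())
for r in range(200,245,2): print(r,"".join("#" if v<45 else "+" if v<80 else "-" if v<130 else "." for v in g[r,275:335]))
a=cv2.resize(s["image"][150:270,250:370],(400,400)); b=cv2.resize(c["image"][130:230,230:330],(400,400)); cv2.imwrite("pics/latch.png",np.hstack([a,b]))
```

```text
[569.6248633   38.71121919 159.56592006] [-174.23909619  -61.96825687] [-0.71939378 -0.0308025  -0.76485577]
30 [305. 221.]
45 [305. 230.]
60 [306. 240.]
200 ........................-+######+++####-....--+#####+-......
202 .........................-######++++###+--+#############+-..
204 .........................+######++++######################-.
206 ..........................################################+.
208 ..........................################################+.
210 ..........................##########+-.-##################+.
212 ..........................++########-...+#################-.
214 -.........................++########-...--+#############+-..
216 -.......................-+++########-...------+++#+++-----..
218 ........-++++++-.....---...--------.....------------------..
220 ........-++++++-.-+--...................------------------..
222 ........-+++++++-.......................------------------..
224 -.......-+++++++........................-----------------...
226 -.......+++++++-........................-----------------...
228 +-......-+++++++------..................---.....--....---...
230 +--.....-+++++++------..................------------.-.--...
232 ++-.....-+++++++------..................-----------.-----...
234 ++-.....-+++++++-----...................-------.----------..
236 +-......-++++++++-----...................------------------.
238 -........++++++++-----..........--.......------------------.
240 +-.......-+++++++-.---....########+.......-----------------.
242 -++-.....-+++++++--++++---########+........----------------.
244 -##-.....-++++++++-+++++++#########-.........-------------..
```

step_arm(
  rows=[
    [[-0.15,0.6,0],0],
    [[-0.15,0.6,0],0],
    [[0,0,-1],0],
    [[0,0,-1],0],
    [[0,0,0],0],
  ],
)

```text
time: 31.03
eef_pos: [558.5, 65.4, 113.3]
tcp_rot: [-3.139, 0.009, 0.149]
force: [0.1, -0.4, -0.8]
opening: -0.0
grip_force: 0.0
```

step_arm(
  rows=[
    [[0,0,-0.3],0],
    [[0,0,-0.3],0],
    [[0,0,-0.3],0],
    [[0,0,0],0],
  ],
)

```text
time: 31.37
eef_pos: [562.2, 63.5, 99.6]
tcp_rot: [-3.141, 0.001, 0.147]
force: [0.3, -0.6, -0.9]
opening: 0.1
grip_force: 0.0
```

step_arm(
  rows=[
    [[0,0,-0.25],0],
    [[0,0,-0.25],0],
    [[0,0,0],0],
  ],
)

```text
time: 31.62
eef_pos: [562.1, 63.2, 89.3]
tcp_rot: [-3.141, 0.001, 0.147]
force: [0.3, 0.4, -0.7]
opening: -0.1
grip_force: 0.0
```

Run:
```python
from h import *
o=robot.get_obs(); p=o["eef_pos"]; print(p,toK(p),o["force"])
s=cam("side"); g=cv2.cvtColor(s["image"],cv2.COLOR_BGR2GRAY)
for a in (60,75,90): print(a,proj(s,[*toW([-170,-113+80*np.sin(np.radians(a))]),95+80*np.cos(np.radians(a))])[0].round())
print("tip",proj(s,p+[0,0,26]))
for r in range(216,270,2): print(r,"".join("#" if v<45 else "+" if v<80 else "-" if v<130 else "." for v in g[r,275:335]))
```

```text
[562.07919518  63.24578779  89.27806552] [-178.2419897   -36.61359246] [ 0.25330899  0.42346441 -0.72705012]
60 [306. 240.]
75 [306. 249.]
90 [306. 256.]
tip [[309.96635354 248.55175764]]
216 -.......................+###################++++++#++-----..
218 ........-++++++-....-----###################+-------------..
220 ........+++++++-.-+--....###################+-------------..
222 ........-+++++++--.......###################+-------------..
224 -.......-+++++++.........+#################+--------------..
226 -.......++++++++-.........#################+--------------..
228 +-......-+++++++------....+#######+++######-....---..----...
230 ++-.....-++++++++-----....+########+++#####--------------...
232 ++-.....-#++++++------....-########+++####+--------------...
234 +#-.....-#++++++---.-.......-######++++#++----------------..
236 +-......-++++++++----.......+######++++###+----------------.
238 +-.......++++++++-----......-######++++####+---------------.
240 +-.......-+++++++---.-.......##############+---------------.
242 -++-.....-+++++++-.---.......##############+---------------.
244 -##-.....-++++++++----.......+#########-.....-------------..
246 -##-.....-++++++++----.......-+########-....................
248 -+#-.....-#+++++++++-----+--+++########-....................
250 -##-.....-++++++++++-.---+#########-........................
252 -+#+-.....++++++++++--++-+#########-........................
254 -+-.......-++++++++-++++-+#########-........................
256 -++-......-++++++++++++-..-######++-........................
258 --+--.....-++++++++-.-......................................
260 -----.....-#+++++++-........................................
262 -----.....-#+++++##+----....................................
264 --+--......+++++###+----....................................
266 --+--......++++####+----....................................
268 --+--......-+++#####----....................................
```

step_arm(
  rows=[
    [[0,0,-0.2],0],
    [[0,0,-0.2],0],
    [[0,0,0],0],
  ],
)

```text
time: 31.92
eef_pos: [562.0, 63.3, 81.3]
tcp_rot: [-3.141, 0.001, 0.147]
force: [-0.4, 0.0, -0.0]
opening: -0.2
grip_force: 0.0
```

step_arm(
  rows=[
    [[0,0,-0.12],0],
    [[0,0,0],0],
  ],
)

```text
time: 32.08
eef_pos: [562.3, 63.3, 79.3]
tcp_rot: [-3.142, 0.001, 0.147]
force: [0.2, 0.7, 0.5]
opening: 0.1
grip_force: 0.0
```

step_arm(
  rows=[
    [[0,0,-0.12],0],
    [[0,0,0],0],
  ],
)

```text
time: 32.25
eef_pos: [562.4, 63.3, 77.1]
tcp_rot: [-3.142, 0.0, 0.147]
force: [0.5, -0.3, -0.5]
opening: -0.2
grip_force: 0.0
```

step_arm(
  rows=[
    [[0,0,-0.12],0],
    [[0,0,0],0],
  ],
)

```text
time: 32.42
eef_pos: [562.8, 63.3, 76.4]
tcp_rot: [3.141, -0.0, 0.147]
force: [-4.0, 0.3, 7.6]
opening: -0.2
grip_force: 3.8
```

step_arm(
  rows=[
    [[0,0,-0.12],0],
    [[0,0,0],0],
  ],
)

```text
time: 32.58
eef_pos: [563.0, 63.4, 75.9]
tcp_rot: [3.141, -0.0, 0.148]
force: [-9.4, -0.2, 19.0]
opening: 0.2
grip_force: 9.9
```

Run:
```python
from h import *
o=robot.get_obs(); p=o["eef_pos"]; print(p,toK(p),o["force"])
s=cam("side"); g=cv2.cvtColor(s["image"],cv2.COLOR_BGR2GRAY)
for r in range(240,268,1): print(r,"".join("#" if v<45 else "+" if v<80 else "-" if v<130 else "." for v in g[r,285:335]))
```

```text
[563.04690575  63.40694531  75.92788851] [-177.26121648  -36.59080225] [-9.39507728 -0.15857593 19.03570264]
240 +++++++-----......###+##++++###+-----------------.
241 +++++++---.-......#######++++###+----------------.
242 +++++++-----......+######+++####+----------------.
243 +++++++-----......-######+++#####+---------------.
244 ++++++++-+--......-######+++#####-.-------------..
245 ++++++++++--......-#############+.....---------...
246 ++++++++++--......-#############-.................
247 ++++++++++---.--..-###########+-..................
248 #+++++++++-----+-..#########+-....................
249 #+++++++++-----+-..#########+-....................
250 ++++++++#+-----+-..+########+-....................
251 ++++++++#+---+-+-..+########+-....................
252 +++++++++--.-------+########+.....................
253 +++++++++--.-...-#########++-.....................
254 -+++++++++-.-...+########-........................
255 -+++++++++------+########-........................
256 -++++++++++--+-+#########-........................
257 -+++++++#+++++++#########-........................
258 -+++++++#+++++++#########-........................
259 -#++++++#++++--.-########-........................
260 -+++++++#+-++-..-#######+-........................
261 -#+++++##++++-...---..............................
262 -+++++###+++++....................................
263 -++++####++---....................................
264 .+++#####+----....................................
265 .+++#####+----....................................
266 .-++#####+---.....................................
267 .-++#####+----....................................
```

step_arm(
  rows=[
    [[0,0,0.3],0],
    [[0,0,1],0],
    [[0,0,1],0],
    [[-0.3,0,1],0],
    [[-0.5,0,1],0],
  ],
)

```text
time: 33.05
eef_pos: [546.8, 63.2, 159.4]
tcp_rot: [3.141, -0.0, 0.147]
force: [0.1, -0.2, 0.0]
opening: 0.1
grip_force: 0.0
```

step_arm(
  rows=[
    [[-0.5,0,1],0],
    [[-0.5,0,1],0],
    [[-0.5,0,1],0],
    [[-0.5,0,1],0],
    [[0,0,0],0],
  ],
)

```text
time: 33.47
eef_pos: [507.8, 63.2, 243.3]
tcp_rot: [3.14, -0.007, 0.147]
force: [0.5, -0.0, 1.0]
opening: -0.2
grip_force: 0.0
```

Run:
```python
from h import *
o=robot.get_obs(); print(o["eef_pos"],o["force"],o["time"])
s=cam("side"); c=cam("top"); g=cv2.cvtColor(s["image"],cv2.COLOR_BGR2GRAY)
for r in range(248,264): print(r,"".join("#" if v<45 else "+" if v<80 else "-" if v<130 else "." for v in g[r,285:320]))
for n,cc in(("side",s),("top",c)): print(n,"door corner pred",proj(cc,[[*toW([-144,-85]),170],[*toW([-144,135]),170]]).round())
gt=cv2.cvtColor(c["image"],cv2.COLOR_BGR2GRAY)
for r in range(160,215,2): print(r,"".join("#" if v<45 else "+" if v<80 else "-" if v<130 else "." for v in gt[r,170:310]))
# bystanders moved?
a=cv2.imread("pics/top0.png"); d=(cv2.absdiff(a,c["image"]).max(2)>45).astype(np.uint8)
for uv,n in [((328,216),"tall"),((352,245),"burn"),((343,288),"orange"),((368,198),"dropper"),((210,269),"lid"),((372,138),"j"),((158,299),"pink")]: print(n,d[uv[1]-14:uv[1]+14,uv[0]-14:uv[0]+14].mean().round(2))
```

```text
[507.79695989  63.24242385 243.26991965] [ 0.53611272 -0.0449123   0.99405221] 33.4667
248 #+++++++++-----+-..................
249 #+++++++++-----+-..................
250 ++++++++++-----+-..................
251 ++++++++#+---+-+-..................
252 +++++++++-------------++-..........
253 +++++++++--.--..-########-.........
254 -+++++++++-.-...+########-.........
255 -+++++++++----.-+########-.........
256 -++++++++++---.-+########-.........
257 -++++++++++-----+########-.........
258 -++++++++++-----#########-.........
259 -#+++++++++++-..-########-.........
260 -#+++++++++++-...+######+-.........
261 -#+++++++++++-...--................
262 -#+++++++++++-.....................
263 -++++++++++---.....................
side door corner pred [[292. 215.]
 [299. 303.]]
top door corner pred [[277. 180.]
 [177. 199.]]
160 .....................................................-+-..............-+++##+++##+########------------++-.......---------+######+......-#++.
162 ....................................................-+-..............--++##++++#+#########++---......-.-------+#+##############
[... 3149 characters left out ...]
#########-+######+###-................................
208 ................-+---+----+-++++++++++++++++++++++++++++##++++++++++++++---+###################+-+#########.................................
210 ....--..........-++...-+-------+---------------++++++###+++++++++++++++++##+++#########################-....................................
212 ................---------+###+++###+--+++++#++++++++++#++++++++++++++++++##########################-........................................
214 .................------------------+++++++++++++#++++##+++++++++++++++++++#####################-............................................
tall 0.0
burn 0.0
orange 0.0
dropper 0.0
lid 0.52
j 0.0
pink 0.44
```

```bash
python3 -c "
from rig import robot
print(robot.close_job())"
```

```text
the job is handed in; nothing more can be done
None
```

I handed the job in at about 33.5 s of simulated time: both jars stand outside the door's swing, the batt is inside with the door pressed shut on its stop, and the latch bar is level; I never checked directly that the beaker still stands.

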